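# Shut down the stone-setter's inspection lamp and pack the kit

### The arm

A 7-joint arm with a two-finger parallel gripper is mounted at the origin on the work surface. World frame = base frame: x ahead of the robot, y to its left, z up, the work surface at z = 0. Lengths are in m, angles in rad, forces in N, time in s.
With the tool pointing down it reaches from about 0.425 to 0.825 m from the base axis. Payload 3.6 kg.
Tool frame: the origin (TCP) lies on the centre line of the jaws, within the pads' length; the fingertips stand 22 mm ahead of it and the grasp point (between the pads) lies 3 mm ahead of it (arm.tip_reach is the distance from the TCP to the fingertips, in m); z points along the fingers, y is the line along which they close (so a half turn about z gives the same grasp; the last joint's range is limited). The gripper opens to 93 mm and grips with 3 to 60 N. Pads are 15 mm wide; open, the fingers measure 128 mm over their backs; the gripper's body (75 mm by 188 mm) begins 65 mm behind the grasp point.
Start: joints at [-1.312, 0.615, -0.013, 1.423, 0.008, 1.103, -0.04], TCP at [0.183, 0.624, 0.241] pointing down, gripper open.
Joint ranges: [-3.12, 3.12], [-0.3, 2.06], [-1.34, 1.32], [0.26, 2.42], [-1.36, 4.5], [0.01, 1.98], [-2.84, 2.84]. Speed limits (rad/s): [2.79, 2.79, 3.14, 3.14, 3.14, 3.14, 3.14].

### API

Orientations are given as a 3x3 rotation matrix whose columns are the frame's x, y, z axes.
In Python, from station import arm gives the robot as it stands. The module is installed in compiled form; this text tells all that it offers.
- The arm moves only by the shell command python3 -m handwheel 'ROWS' [FORCE]. ROWS is a JSON object of lists of equal length, an entry for each row: "linear": the shift along the tool's x, y, z normalised to -1 to 1, where 1 is 25 mm, a list of three; "rot": the turn, a rotation vector about the tool's x, y, z normalised to -1 to 1, where 1 is 6 degrees, a list of three; "gripper": the closure, from 0 (fully open) to 1 (shut). A call has exactly 8 rows; each row shifts and turns the commanded pose from where the row before left it, along the tool's axes as they then stand; what a row does not reach is not made up. A row lasts 1/10 s, in which the tool goes at most 50 mm and 8.59 degrees, less where a joint would pass 70% of its speed; a pose out of reach is approached as far as the arm can. A call with a number of a shift or a turn outside -1 to 1 is refused whole. A call with a gripper value outside its range is refused whole. The fingers move at their own pace and stop on an object; FORCE is the grip in N (left out, the last holds). Time passes only in rows, so rows that do not move let the fingers close, or fill a call up. It gives the time, the measured TCP pose, the force, the opening and the grip force at its end, in the units of the state.
- arm.get_state(): the state, without advancing time (a new reading comes with each control period).
- arm.capture(name): name is "side" or "top" or "wrist"; returns a dict with "frame" (420x560x3 uint8, red, green, blue), "K" (3x3 intrinsics, pixels), "world_from_camera" (4x4, takes a point from camera to world coordinates). Camera axes: x right, y down, z forward; pixel columns grow to the right and rows downward; lengths in m; the calibration is good to about 2 mm. A picture is of the moment at which its call begins. There is no depth.
- arm.hand_in(): hands the job in; it is judged then, once.
The state is a dict: "clock": time; "joint_pos": joint angles; "joint_vel": joint speeds; "effort": joint torques, N m; "tcp_pos": TCP position; "orientation": TCP orientation; "wrist_force": force on the tool from outside, world axes, zero at the start; "moment": the same for the moment, N m; "grip_width": opening from 0.0 (shut) to 1.0 (fully open); "grasp_force": force on a finger pad.
Only numpy, scipy, OpenCV 4.12 (cv2) and the standard library are available. Lean on these libraries where they do the work, as an engineer would, in place of code of your own. Each camera call takes 0.05 s, during which the arm holds its last target. There are 200 camera calls.

### The job

Shut down the inspection corner of the jeweller's bench: first throw the isolator's toggle over to off (leaning towards the robot); only then turn the slim black iris ring of the inspection lamp until its lug stands in line with the index mark on the fixed collars, touching only the ring and never the aluminium collars directly above and below it. Pack all of the setting kit that is out (there are four to six of: firebrick, charcoal block, wooden ring block, metal doming block, wide jar, slim jar) into the long wooden tray in a single row, each standing upright and flat on the tray floor, and leave the other things on the bench where they are.

Things in the scene. Friction and masses are not known exactly. Their poses are not given: they have to be found in the camera images.
- lamp: inspection lamp, fixed, left or right on the bench: upright stack of coaxial discs, 70 mm high: black foot 96 mm diameter, 30 mm high; lower collar (aluminium, fixed); black knurled iris ring (turns, 60 mm diameter, from 44 to 58 mm up); upper collar (aluminium with glass, fixed). Origin: underside, on the axis; z up. Index marks (lines on both collars) lie on its -x side, roughly towards the robot
- upper_collar: the lamp's fixed upper collar, 44 mm diameter, 12 mm high, not to be touched; origin: centre of its underside
- lower_collar: the lamp's fixed lower collar, 68 mm diameter, 14 mm high, not to be touched; origin: centre of its underside. It stands out 4 mm farther than the iris ring
- ring_center (a point): centre of the iris ring, half-way up its 14 mm height, on the axis (51 mm above the bench)
- lug (a point): middle of the small lug on the iris ring's rim (8 mm wide, 10 mm high, standing out to 38 mm from the axis, with a white line on top), 33 mm from the axis; it turns with the ring
- iris_ring (a joint): angle of the iris ring (rad): 0 with the lug in line with the index marks, growing counter-clockwise seen from above; range -0.6 to 2.0, no stop at 0. Starts at 0.7 to 1.7, so turn it clockwise. Light friction (0.05 N m): stays where left. Can be gripped across its rim by the fingertips, clear of the lug
- isolator: toggle isolator, fixed: grey base block 80 (x) x 56 (y) x 32 mm high with a steel and black toggle handle on top, hinged 36 mm up about the base's y axis. Origin: centre of the underside; the off side is -x of this frame, roughly towards the robot; z up. It stands left or right on the bench, opposite the lamp
- toggle_tip (a point): tip of the toggle, 60 mm from its hinge line; the handle is 20 to 26 mm wide along the hinge, 10 to 14 mm thick
- toggle (a joint): toggle angle (rad): 0 is off (handle leans 0.5 rad to -x of the isolator), 1.0 is on (leans 0.5 rad to +x), as at the start. Over-centre at 0.5: past that it falls over and rests at the end it was thrown to; pushing takes 1 to 2 N
- tray_in (a point): long open wooden tray, fixed: outside 76 (x) x 286 (y) x 26 mm high, walls 6 mm, inside 64 x 274 mm. This point: centre of the inner floor (6 mm above the bench); x across, y along the tray. All six items fit only in one row along y with the blocks' long sides across the tray
- brick_center (a point): firebrick block, red-brown, 56 (x) x 46 (y) x 46 mm high; point: its centre, 23 mm up; z up; may be absent
- charcoal_center (a point): charcoal block, black, 56 (x) x 36 (y) x 46 mm high; point: its centre, 23 mm up; z up; may be absent
- ringblock_center (a point): dark wooden ring block with two dark spots on top, 58 (x) x 34 (y) x 50 mm high; point: its centre, 25 mm up; z up; may be absent
- widejar_center (a point): round white jar with black lid, 54 mm diameter, 54 mm high (body 40 mm, then a lid 51 mm in diameter); point: its centre, 27 mm up; z up; may be absent
- slimjar_center (a point): round amber glass jar with steel lid, 42 mm diameter, 54 mm high (body 40 mm, then a lid 39 mm in diameter); point: its centre, 27 mm up; z up; may be absent
- domingblock_center (a point): bare-metal doming block with three dark dimples on top, 56 (x) x 32 (y) x 46 mm high; point: its centre, 23 mm up; z up; may be absent
- mug: blue mug, 72 mm diameter, 85 mm high, to be left alone; origin under its centre
- bowl: glass bowl, 110 mm diameter, 50 mm high, to be left alone; origin under its centre
- graver: screwdriver-like graver lying flat, 160 mm long, to be left alone
- brush: brush lying flat, 160 mm long, to be left alone
- loupe: steel loupe, 36 mm diameter, 28 mm high, to be left alone; origin under its centre
- weight: small brass weight with a knob, 36 mm diameter, 44 mm high, to be left alone; origin under its centre
- wrench: small wrench lying flat, 130 mm long, to be left alone

How it is judged:
By the outcome, as a careful person would: the job done as asked, in the order asked, and still so for the second after the job is handed in, with the robot touching nothing.
Of brick, charcoal, ringblock, widejar, slimjar, domingblock only 4 to 6 are there at a start; the rules pass over those that are not, and their reading is None.
At some moment in a run one of brick, widejar may be knocked a few centimetres aside while the robot is not near it.
It also fails if it takes over 208 s, if anything falls off the work surface, if the arm or the gripper's body presses on something with over 40 N, if the wrist force passes 120 N, or if a joint passes its speed limit or range.

## Working session

There is one attempt and no reset: what is moved stays moved. The work goes in short steps, Python scripts to look and compute and a shell command to move; the robot and the scene stay as the last step left them, time stands still between calls to the robot, and variables do not carry over. Pictures are saved under pics/ and viewed, at most 14 in all, crops included, and the job is handed in when it is done.

```bash
mkdir -p pics; ls; cat > h.py <<'E'
import numpy as np,cv2,json
from station import arm
def cap(n,f):
    c=arm.capture(n); cv2.imwrite('pics/'+f+'.png',c['frame'][:,:,::-1])
    np.savez('pics/'+f+'.npz',K=c['K'],T=c['world_from_camera'],F=c['frame']); return c
def crop(f,x,y,w,h,s,o):
    im=cv2.imread('pics/'+f+'.png')[y:y+h,x:x+w]
    cv2.imwrite('pics/'+o+'.png',cv2.resize(im,None,fx=s,fy=s,interpolation=cv2.INTER_CUBIC))
def pt(f,u,v,z):
    d=np.load('pics/'+f+'.npz'); r=d['T'][:3,:3]@np.linalg.inv(d['K'])@[u,v,1]; o=d['T'][:3,3]
    return o+r*(z-o[2])/r[2]
def px(f,p):
    d=np.load('pics/'+f+'.npz'); q=d['K']@(d['T'][:3,:3].T@(np.array(p)-d['T'][:3,3])); return q[:2]/q[2]
E
python3 - <<'E'
from h import *
for n in('top','side'):
    c=cap(n,n+'0'); print(c['K'],c['world_from_camera'])
im=[cv2.imread('pics/%s0.png'%n) for n in('top','side')]
cv2.imwrite('pics/top0b.png',cv2.resize(im[0],(800,600),interpolation=cv2.INTER_CUBIC))
print(arm.get_state())
E
```

```text
pics
[[426.37304449   0.         277.80291245]
 [  0.         426.37304449 214.4645822 ]
 [  0.           0.           1.        ]] [[ 9.97006666e-03 -9.98703039e-01  4.99283240e-02  4.79084560e-01]
 [-9.99949022e-01 -1.00373766e-02 -1.09757496e-03 -1.62039080e-02]
 [ 1.59730084e-03 -4.99148358e-02 -9.98752200e-01  1.17437846e+00]
 [ 0.00000000e+00  0.00000000e+00  0.00000000e+00  1.00000000e+00]]
[[456.43235066   0.         278.84208143]
 [  0.         456.43235066 207.25601882]
 [  0.           0.           1.        ]] [[ 0.80568688 -0.29064412  0.51613432 -0.0402101 ]
 [-0.5922598  -0.40975706  0.69377769 -0.79847713]
 [ 0.00984728 -0.8646532  -0.50227272  0.67648456]
 [ 0.          0.          0.          1.        ]]
{'clock': 0.1, 'joint_pos': array([-1.31147106,  0.61581327, -0.01264903,  1.42474315,  0.00813246,
        1.10337716, -0.04038207]), 'joint_vel': array([ 0.00173342, -0.00117276,  0.00036208, -0.00341256,  0.00093021,
        0.0014302 , -0.00120098]), 'effort': array([ 1.31399865e-03, -4.60042763e+01,  2.10058261e-01, -1.66245764e+01,
       -6.11508451e-02,  1.69398106e-02,  1.01605119e-04]), 'tcp_pos': array([0.18306082, 0.62300233, 0.23960136]), 'orientation': array([[-9.59464449e-01,  2.81829028e-01, -6.08980109e-04],
       [ 2.81829683e-01,  9.59461909e-01, -2.20785998e-03],
       [-3.79458149e-05, -2.28999183e-03, -9.99997377e-01]]), 'wrist_force': array([ 0.613774  ,  0.54525673, -0.40594649]), 'moment': array([-0.05977284, -0.00488646,  0.05192349]), 'grasp_force': 0.0, 'grip_width': 0.9973763935303421}
```

View pics/top0b.png

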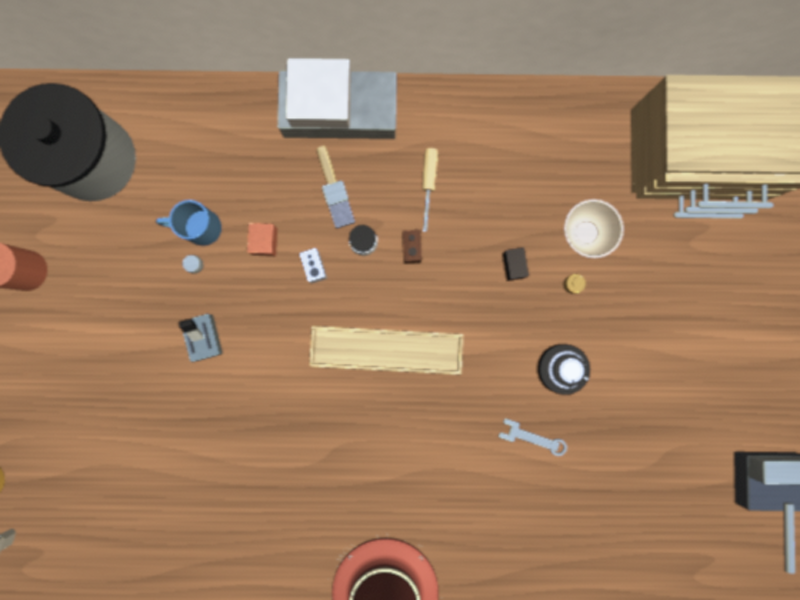

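View pics/side0.png

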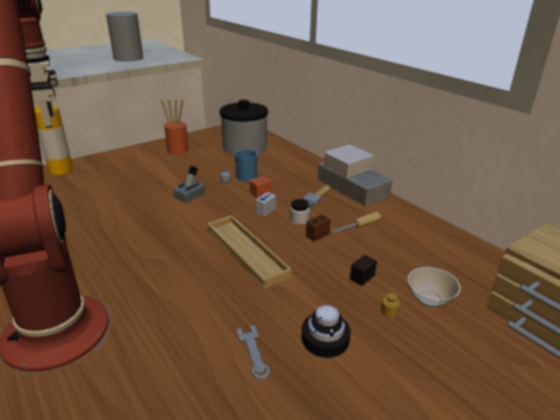

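The top view (scaled up by 1.43) shows brick (262,239), doming block (312,265), wide jar (363,239), ring block (412,246), charcoal (515,263), tray (387,350), isolator (200,338) and lamp (565,370). There is no slim jar: (192,264) is the steel loupe. The side view agrees. Next I'll enlarge crops for accuracy.

```bash
python3 - <<'E'
from h import *
crop('top0',120,140,200,140,4,'c1'); crop('top0',200,140,230,140,3.4,'c2')
E
```

```text
(no output)
```

View pics/c1.png

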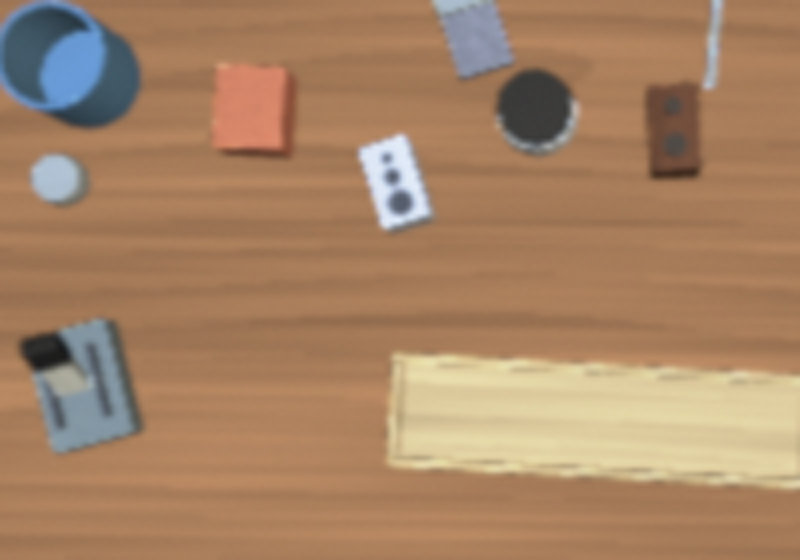

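View pics/c2.png

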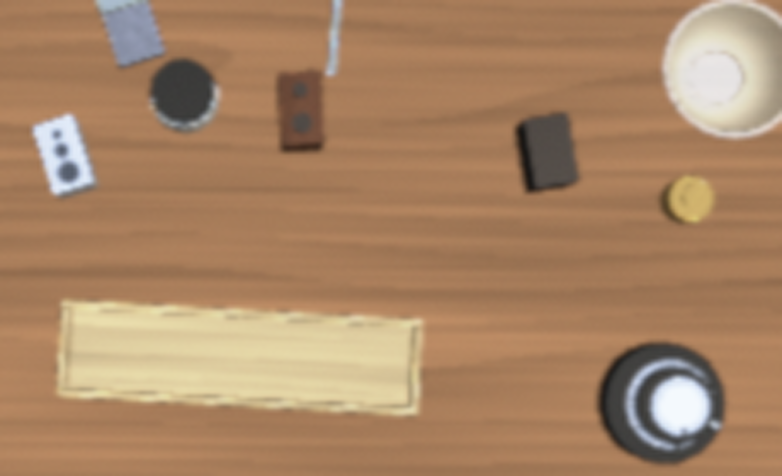

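```bash
python3 - <<'E'
from h import *
np.set_printoptions(precision=4,suppress=True)
a=lambda u,v,z:pt('top0',120+u/4,140+v/4,z); b=lambda u,v,z:pt('top0',200+u/3.4,140+v/3.4,z)
def rect(n,P):
    P=np.array(P); c=P.mean(0); e=[P[(i+1)%4]-P[i] for i in range(4)]
    print(n,c,[(round(np.linalg.norm(v),4),round(np.degrees(np.arctan2(v[1],v[0])),1)) for v in e])
rect('brick',[a(*p,.046) for p in[(217,64),(288,67),(286,155),(213,150)]])
rect('dom',[a(*p,.046) for p in[(358,150),(404,135),(432,214),(388,230)]])
rect('ringb',[a(*p,.050) for p in[(648,86),(697,84),(698,166),(652,172)]])
rect('char',[b(*p,.046) for p in[(523,117),(568,113),(577,184),(532,190)]])
rect('tray',[b(*p,.026) for p in[(62,301),(423,320),(418,414),(57,395)]])
print('jar',a(536,105,.054),'loupe',a(58,179,.028))
A,B,C=a(106,320,.032),a(138,432,.032),a(56,452,.032)
print('iso',A,B,C,(A+C)/2,np.degrees(np.arctan2(*(A-B)[1::-1])), 'tip',a(45,345,.089))
print('lamp foot',b(662,403,.03),'glass',b(682,405,.07),'lug',b(715,425,.056),b(682,405,.058))
print('side px of loupe',px('side0',a(58,179,.028)))
crop('top0',370,235,50,50,12,'c3'); crop('side0',290,290,80,70,9,'c4')
E
python3 -c "
import cv2,numpy as np
a,b=cv2.imread('pics/c3.png'),cv2.imread('pics/c4.png')
a=cv2.resize(a,(400,400));b=cv2.resize(b,(400,350));cv2.imwrite('pics/c5.png',np.hstack([a,np.vstack([b,b[:50]*0])]))"
```

```text
brick [0.6589 0.237  0.046 ] [(np.float64(0.0474), np.float64(-91.9)), (np.float64(0.059), np.float64(179.9)), (np.float64(0.0487), np.float64(86.6)), (np.float64(0.0577), np.float64(-1.4))]
dom [0.6109 0.14   0.046 ] [(np.float64(0.0321), np.float64(-71.2)), (np.float64(0.0561), np.float64(-159.7)), (np.float64(0.031), np.float64(110.7)), (np.float64(0.0571), np.float64(21.4))]
ringb [ 0.6491 -0.0445  0.05  ] [(np.float64(0.0326), np.float64(-87.1)), (np.float64(0.0548), np.float64(-178.8)), (np.float64(0.0307), np.float64(98.0)), (np.float64(0.0575), np.float64(3.2))]
char [ 0.6178 -0.24    0.046 ] [(np.float64(0.0354), np.float64(-84.3)), (np.float64(0.0562), np.float64(-172.8)), (np.float64(0.0355), np.float64(98.2)), (np.float64(0.0577), np.float64(7.1))]
tray [0.4538 0.0011 0.026 ] [(np.float64(0.2862), np.float64(-92.4)), (np.float64(0.0742), np.float64(177.2)), (np.float64(0.2852), np.float64(87.6)), (np.float64(0.0742), np.float64(-2.1))]
jar [0.6622 0.0468 0.054 ] loupe [0.6128 0.3702 0.028 ]
iso [0.5178 0.3342 0.032 ] [0.4432 0.311  0.032 ] [0.4294 0.3653 0.032 ] [0.4736 0.3498 0.032 ] 17.311091070405343 tip [0.4996 0.3551 0.089 ]
lamp foot [ 0.4214 -0.3313  0.03  ] glass [ 0.4221 -0.3355  0.07  ] lug [ 0.4063 -0.3648  0.056 ] [ 0.4215 -0.3389  0.058 ]
side px of loupe [225.4364 173.8117]
```

View pics/c5.png

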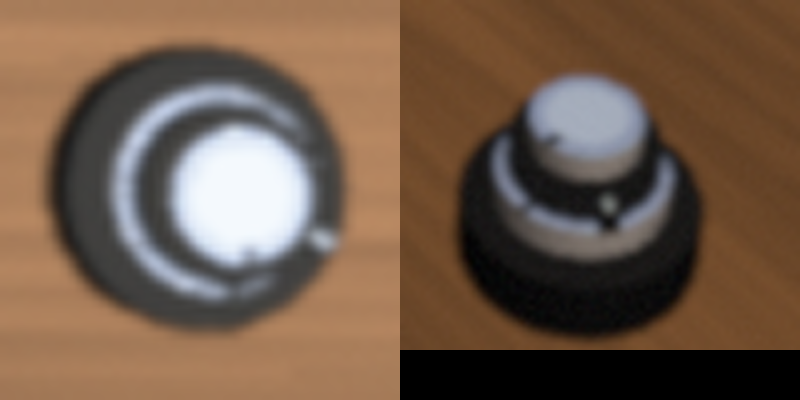

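Crop: lug at (320,238), upper-collar index mark at (250,253), collar centre (240,193). So the lug is about 0.9 rad counter-clockwise of the index, which I'll check close up. The toggle comes first.

```bash
cat >> h.py <<'E'
def go(x,y,z,yaw):
    """tool-unit shift (now, before turning), turn in units; yaw deg = tool y axis, mod 180"""
    s=arm.get_state(); R=s['orientation']; d=np.array([x,y,z])-s['tcp_pos']
    cands=[]
    for k in(-360,-180,0,180,360):
        t=np.radians(yaw+k); Y=np.array([-0*t+np.cos(t),np.sin(t),0]); Z=np.array([0,0,-1.]); G=np.c_[np.cross(Y,Z),Y,Z]
        cands.append(cv2.Rodrigues(R.T@G)[0].ravel())
    r=min(cands,key=np.linalg.norm)
    print('t',round(s['clock'],2),'tcp',s['tcp_pos'].round(4),'q7 %.2f'%s['joint_pos'][6],'SHIFT',(R.T@d/.025).round(2),'TURN',np.degrees(r/6).round(2))
E
python3 -c "
from h import *
go(.531,.368,.20,107.3)"
```

```text
t 0.1 tcp [0.1831 0.623  0.2396] q7 -0.04 SHIFT [-16.23  -5.86   1.6 ] TURN [-0.02 -0.01 -5.61]
```

```bash
A='x'
python3 -m handwheel '{"linear":[[-0.955,-0.345,0],[-0.955,-0.345,0],[-0.955,-0.345,0],[-0.955,-0.345,0],[-0.955,-0.345,0],[-0.955,-0.345,0],[-0.955,-0.345,0],[-0.955,-0.345,0]],"rot":[[0,0,0],[0,0,0],[0,0,0],[0,0,0],[0,0,0],[0,0,0],[0,0,0],[0,0,0]],"gripper":[1,1,1,1,1,1,1,1]}' 20
python3 -m handwheel '{"linear":[[-0.955,-0.345,0],[-0.955,-0.345,0],[-0.955,-0.345,0],[-0.955,-0.345,0],[-0.955,-0.345,0],[-0.955,-0.345,0],[-0.955,-0.345,0],[-0.955,-0.345,0]],"rot":[[0,0,0],[0,0,0],[0,0,0],[0,0,0],[0,0,0],[0,0,0],[0,0,0],[0,0,0]],"gripper":[1,1,1,1,1,1,1,1]}'
python3 -m handwheel '{"linear":[[-0.955,-0.345,0],[0,0,0.4],[0,0,0.4],[0,0,0.4],[0,0,0.4],[0,0,0],[0,0,0],[0,0,0]],"rot":[[0,0,0],[0,0,-0.95],[0,0,-0.95],[0,0,-0.95],[0,0,-0.95],[0,0,-0.95],[0,0,-0.85],[0,0,0]],"gripper":[1,1,1,1,1,1,1,1]}'
python3 -c "
from h import *
go(.531,.368,.092,107.3)
cap('wrist','w1')"
```

```text
clock: 0.9
tcp_pos: [0.3476, 0.5026, 0.2401]
orientation: [[-0.959, 0.282, -0.001], [0.282, 0.959, -0.001], [0.0, -0.001, -1.0]]
wrist_force: [0.2, 0.2, -0.4]
grip_width: 0.363
grasp_force: 0.0
clock: 1.7
tcp_pos: [0.5113, 0.3826, 0.24]
orientation: [[-0.959, 0.282, -0.001], [0.282, 0.959, -0.001], [0.001, -0.001, -1.0]]
wrist_force: [-0.1, 0.6, -0.3]
grip_width: 0.001
grasp_force: 0.0
clock: 2.5
tcp_pos: [0.5311, 0.3681, 0.1999]
orientation: [[-0.955, -0.296, -0.001], [-0.296, 0.955, -0.001], [0.002, -0.0, -1.0]]
wrist_force: [0.1, -0.3, -0.1]
grip_width: 0.007
grasp_force: 0.0
t 2.5 tcp [0.5311 0.3681 0.1999] q7 1.14 SHIFT [-0.   -0.    4.32] TURN [-0.   -0.02 -0.02]
```

View pics/w1.png

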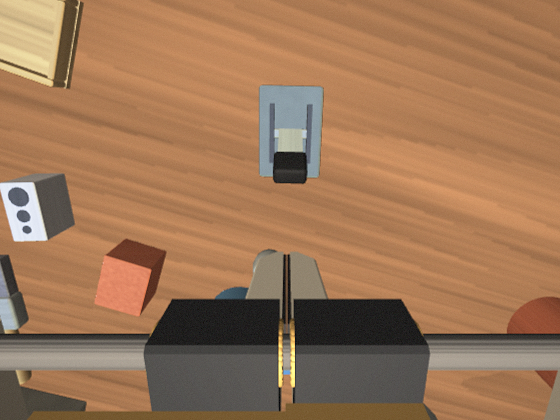

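The wrist view shows the isolator aligned, with the toggle at (290,165) just ahead of the closed fingers. Now I'll descend, push, retreat and lift.

```bash
python3 -m handwheel '{"linear":[[0,0,0.75],[0,0,0.75],[0,0,0.75],[0,0,0.75],[0,0,0.75],[0,0,0.57],[0,0,0],[0.2,0,0]],"rot":[[0,0,0],[0,0,0],[0,0,0],[0,0,0],[0,0,0],[0,0,0],[0,0,0],[0,0,0]],"gripper":[1,1,1,1,1,1,1,1]}'
python3 -m handwheel '{"linear":[[0.35,0,0],[0.35,0,0],[0.35,0,0],[0.35,0,0],[0.35,0,0],[0.35,0,0],[0.2,0,0],[0,0,0]],"rot":[[0,0,0],[0,0,0],[0,0,0],[0,0,0],[0,0,0],[0,0,0],[0,0,0],[0,0,0]],"gripper":[1,1,1,1,1,1,1,1]}'
python3 -m handwheel '{"linear":[[-0.6,0,0],[-0.6,0,0],[-0.6,0,0],[-0.6,0,0],[0,0,-1],[0,0,-1],[0,0,-1],[0,0,-1]],"rot":[[0,0,0],[0,0,0],[0,0,0],[0,0,0],[0,0,0],[0,0,0],[0,0,0],[0,0,0]],"gripper":[1,1,1,1,1,1,1,1]}'
python3 -c "
from h import *
cap('wrist','w2'); cap('top','t2')
crop('w2',220,60,140,140,2.8,'a'); crop('t2',100,100,330,200,1.2,'b')
a=cv2.imread('pics/a.png');b=cv2.imread('pics/b.png')
o=np.zeros((392,800,3),np.uint8);o[:,:392]=a;o[:240,400:796]=b;cv2.imwrite('pics/c6.png',o)
go(.422,-.334,.25,80)"
```

```text
clock: 3.35
tcp_pos: [0.5272, 0.3672, 0.0928]
orientation: [[-0.955, -0.295, 0.001], [-0.295, 0.955, 0.0], [-0.001, 0.0, -1.0]]
wrist_force: [0.3, -1.0, 0.5]
grip_width: 0.008
grasp_force: 0.0
clock: 4.15
tcp_pos: [0.4725, 0.3503, 0.0932]
orientation: [[-0.955, -0.296, 0.003], [-0.296, 0.955, 0.001], [-0.003, 0.001, -1.0]]
wrist_force: [2.7, 0.5, 0.6]
grip_width: 0.003
grasp_force: 1.2
clock: 4.95
tcp_pos: [0.5278, 0.3673, 0.1928]
orientation: [[-0.955, -0.296, -0.003], [-0.296, 0.955, -0.002], [0.004, -0.001, -1.0]]
wrist_force: [0.7, -0.2, -0.6]
grip_width: 0.003
grasp_force: 0.0
t 5.05 tcp [0.5298 0.369  0.1961] q7 1.14 SHIFT [ 12.44 -25.58  -2.28] TURN [0.03 0.04 4.54]
```

View pics/c6.png

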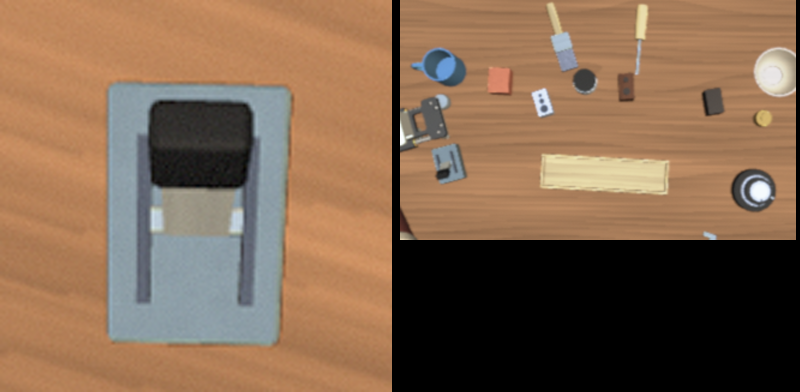

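The toggle now leans towards the robot, so it is off. Next, the lamp: stop 60 mm short of it and look with the wrist camera.

```bash
python3 -m handwheel '{"linear":[[0.385,-0.984,0],[0.385,-0.984,0],[0.385,-0.984,0],[0.385,-0.984,0],[0.385,-0.984,0],[0.385,-0.984,0],[0.385,-0.984,0],[0.385,-0.984,0]],"rot":[[0,0,0],[0,0,0],[0,0,0],[0,0,0],[0,0,0],[0,0,0],[0,0,0],[0,0,0]],"gripper":[1,1,1,1,1,1,1,1]}'
python3 -m handwheel '{"linear":[[0.385,-0.984,0],[0.385,-0.984,0],[0.385,-0.984,0],[0.385,-0.984,0],[0.385,-0.984,0],[0.385,-0.984,0],[0.385,-0.984,0],[0.385,-0.984,0]],"rot":[[0,0,0],[0,0,0],[0,0,0],[0,0,0],[0,0,0],[0,0,0],[0,0,0],[0,0,0]],"gripper":[1,1,1,1,1,1,1,1]}'
python3 -m handwheel '{"linear":[[0.385,-0.984,0],[0.385,-0.984,0],[0.385,-0.984,0],[0.385,-0.984,0],[0.385,-0.984,0],[0.385,-0.984,0],[0.385,-0.984,0],[0.385,-0.984,0]],"rot":[[0,0,0],[0,0,0],[0,0,0],[0,0,0],[0,0,0],[0,0,0],[0,0,0],[0,0,0]],"gripper":[1,1,1,1,1,1,1,1]}'
python3 -m handwheel '{"linear":[[0.385,-0.984,0],[0.385,-0.984,0],[0,0,0],[0,0,0],[0,0,0],[0,0,0],[0,0,0],[0,0,0]],"rot":[[0,0,0],[0,0,0],[0,0,0],[0,0,0],[0,0,0],[0,0,0],[0,0,0],[0,0,0]],"gripper":[0,0,0,0,0,0,0,0]}'
python3 -c "
from h import *
go(.422,-.334,.07,107.3)
cap('wrist','w3'); crop('w3',180,40,230,172,3.4,'c7'); print(px('w3',[.4215,-.334,.07]))"
```

```text
clock: 5.85
tcp_pos: [0.5121, 0.1556, 0.1913]
orientation: [[-0.955, -0.296, -0.004], [-0.296, 0.955, -0.001], [0.004, 0.0, -1.0]]
wrist_force: [0.3, 0.2, -0.3]
grip_width: -0.0
grasp_force: 0.0
clock: 6.65
tcp_pos: [0.4969, -0.0546, 0.1914]
orientation: [[-0.955, -0.296, -0.004], [-0.296, 0.955, 0.001], [0.004, 0.002, -1.0]]
wrist_force: [-0.1, 0.7, -0.5]
grip_width: 0.007
grasp_force: 0.0
clock: 7.45
tcp_pos: [0.4818, -0.2648, 0.1912]
orientation: [[-0.955, -0.296, -0.004], [-0.296, 0.955, 0.002], [0.003, 0.003, -1.0]]
wrist_force: [1.0, 0.5, 0.4]
grip_width: 0.006
grasp_force: 0.0
clock: 8.25
tcp_pos: [0.4795, -0.3165, 0.1928]
orientation: [[-0.955, -0.297, 0.0], [-0.297, 0.955, 0.0], [-0.0, 0.0, -1.0]]
wrist_force: [-0.3, -0.0, 0.1]
grip_width: 0.641
grasp_force: 0.0
t 8.25 tcp [ 0.4795 -0.3165  0.1928] q7 2.33 SHIFT [2.41 0.02 4.91] TURN [ 0.  0. -0.]
[288.31512441 133.87118875]
```

View pics/c7.png

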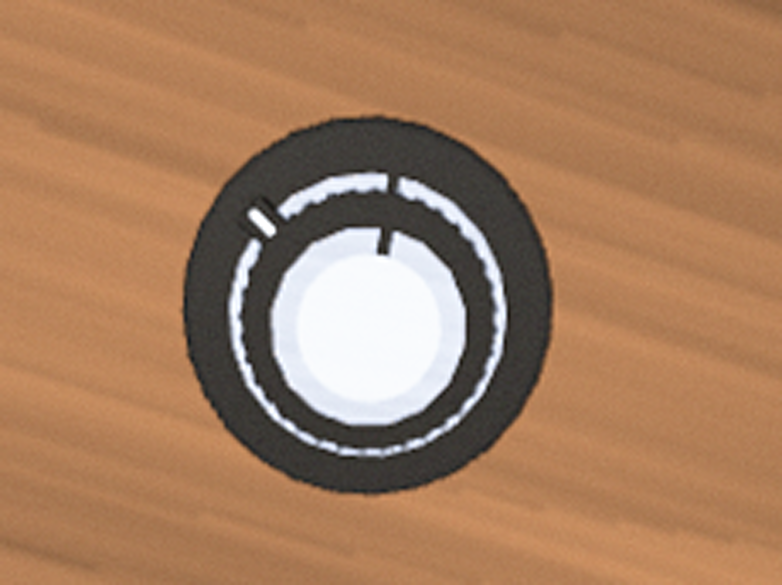

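```bash
python3 -c "
from h import *
w=lambda u,v,z:pt('w3',180+u/3.4,40+v/3.4,z)
c1=w(368.5,326,.07);c2=w(368,314.5,.044);c3=w(368,304,.03);print(c1,c2,c3)
c=(c1+c2+c3)/3
an=lambda p,c:np.degrees(np.arctan2(*(p-c)[1::-1]))
print(an(w(384,240,.07),c1),an(w(393,184,.044),c2),an(w(262,222,.056),c))
a,b=w(254,209,.056),w(271,235,.056);print(np.linalg.norm(w(262,222,.056)[:2]-c[:2]),an(a,b))
"
```

```text
[ 0.42291415 -0.33350176  0.07      ] [ 0.42240965 -0.33363987  0.044     ] [ 0.42090631 -0.33403821  0.03      ]
-172.96055864687867 -173.63813540114157 -113.76781712490798
0.03246234501194694 -129.264659842961
```

The wrist crop shows the index marks at (384,240) and (393,184), and the lug line at (262,222). That makes the turn about 59.5° clockwise. Now lower over the ring.

```bash
python3 -m handwheel '{"linear":[[0.8,0,0],[0.8,0,0],[0.77,0.03,0],[0,0,0.8],[0,0,0.8],[0,0,0.8],[0,0,0.8],[0,0,0]],"rot":[[0,0,0],[0,0,0],[0,0,0],[0,0,0],[0,0,0],[0,0,0],[0,0,0],[0,0,0]],"gripper":[0,0,0,0,0,0,0,0]}'
python3 -c "
from h import *
go(.4226,-.3336,.0695,107.3)"
```

```text
clock: 9.1
tcp_pos: [0.421, -0.3329, 0.1106]
orientation: [[-0.955, -0.296, -0.004], [-0.296, 0.955, 0.003], [0.003, 0.004, -1.0]]
wrist_force: [-2.3, 0.7, 0.4]
grip_width: 0.998
grasp_force: 0.0
t 9.1 tcp [ 0.421  -0.3329  0.1106] q7 2.38 SHIFT [-0.06 -0.05  1.64] TURN [ 0.04 -0.03 -0.01]
```

```bash
python3 -m handwheel '{"linear":[[0,0,0.4],[0,0,0.4],[0,0,0.4],[0,0,0.4],[0,0,0],[0,0,0],[0,0,0],[0,0,0]],"rot":[[0,0,0],[0,0,0],[0,0,0],[0,0,0],[0,0,0],[0,0,0],[0,0,0],[0,0,0]],"gripper":[0,0,0,0,0,0,0,0]}' 8
python3 -c "
from h import *
go(.4226,-.3336,.0695,107.3)"
```

```text
clock: 9.9
tcp_pos: [0.4228, -0.3343, 0.0731]
orientation: [[-0.955, -0.296, 0.001], [-0.296, 0.955, -0.001], [-0.001, -0.001, -1.0]]
wrist_force: [0.1, 0.2, 1.3]
grip_width: 1.0
grasp_force: 0.0
t 9.9 tcp [ 0.4228 -0.3343  0.0731] q7 2.37 SHIFT [-0.    0.03  0.14] TURN [-0.01  0.01 -0.01]
```

```bash
python3 -m handwheel '{"linear":[[0,0.03,0.14],[0,0,0],[0,0,0],[0,0,0],[0,0,0],[0,0,0],[0,0,0],[0,0,0]],"rot":[[0,0,0],[0,0,0],[0,0,0],[0,0,0],[0,0,0],[0,0,0],[0,0,0],[0,0,0]],"gripper":[0,0,0.5,0.5,0.5,0.5,0.5,0.5]}' 8
python3 -m handwheel '{"linear":[[0,0,0],[0,0,0],[0,0,0],[0,0,0],[0,0,0],[0,0,0],[0,0,0],[0,0,0]],"rot":[[0,0,0],[0,0,0.5],[0,0,0.5],[0,0,0.5],[0,0,0.5],[0,0,0.5],[0,0,0.5],[0,0,0]],"gripper":[0.5,0.5,0.5,0.5,0.5,0.5,0.5,0.5]}' 8
python3 -c "
from h import *
go(.4226,-.3336,.0695,47.8)"
```

```text
clock: 10.7
tcp_pos: [0.4222, -0.3331, 0.0692]
orientation: [[-0.955, -0.296, -0.0], [-0.296, 0.955, 0.0], [0.0, 0.0, -1.0]]
wrist_force: [0.1, 1.3, 1.0]
grip_width: 0.64
grasp_force: 8.0
clock: 11.5
tcp_pos: [0.4222, -0.333, 0.0692]
orientation: [[-1.0, 0.013, -0.0], [0.013, 1.0, 0.0], [0.0, 0.0, -1.0]]
wrist_force: [-0.7, 1.3, 0.2]
grip_width: 0.642
grasp_force: 8.0
t 11.5 tcp [ 0.4222 -0.333   0.0692] q7 2.16 SHIFT [-0.02 -0.02 -0.01] TURN [ 0.   -0.01  6.91]
```

```bash
python3 -m handwheel '{"linear":[[0,0,0],[0,0,0],[0,0,0],[0,0,0],[0,0,0],[0,0,0],[0,0,0],[0,0,0]],"rot":[[0,0,0.5],[0,0,0.5],[0,0,0.5],[0,0,0.5],[0,0,0.5],[0,0,0.5],[0,0,0.5],[0,0,0.5]],"gripper":[0.5,0.5,0.5,0.5,0.5,0.5,0.5,0.5]}' 8
python3 -m handwheel '{"linear":[[0,0,0],[0,0,0],[0,0,0],[0,0,0],[0,0,0],[0,0,0],[0,0,0],[0,0,0]],"rot":[[0,0,0.5],[0,0,0.5],[0,0,0.5],[0,0,0.5],[0,0,0.5],[0,0,0.4],[0,0,0],[0,0,0]],"gripper":[0.5,0.5,0.5,0.5,0.5,0.5,0.5,0.5]}' 8
python3 -c "
from h import *
go(.4226,-.3336,.0695,47.8)"
python3 -m handwheel '{"linear":[[0,0,0],[0,0,0],[0,0,0],[0,0,0],[0,0,-1],[0,0,-1],[0,0,-1],[0,0,-1]],"rot":[[0,0,0],[0,0,0],[0,0,0],[0,0,0],[0,0,0],[0,0,0],[0,0,0],[0,0,0]],"gripper":[0,0,0,0,0,0,0,0]}' 8
python3 -c "
from h import *
go(.4226,-.3336,.193,47.8)"
python3 -m handwheel '{"linear":[[-0.8,0,-0.5],[-0.8,0,-0.3],[-0.8,0,0],[0,0,0],[0,0,0],[0,0,0],[0,0,0],[0,0,0]],"rot":[[0,0,0],[0,0,0],[0,0,0],[0,0,0],[0,0,0],[0,0,0],[0,0,0],[0,0,0]],"gripper":[0,0,0,0,0,0,0,0]}' 8
python3 -c "
from h import *
go(.6178,-.24,.193,97)
cap('wrist','w4'); crop('w4',180,40,230,172,3.4,'c8')"
```

```text
clock: 12.3
tcp_pos: [0.4222, -0.3329, 0.0692]
orientation: [[-0.908, 0.419, -0.0], [0.419, 0.908, 0.001], [0.001, 0.0, -1.0]]
wrist_force: [-0.5, 0.7, 1.2]
grip_width: 0.642
grasp_force: 8.0
clock: 13.1
tcp_pos: [0.4223, -0.3329, 0.0692]
orientation: [[-0.742, 0.671, -0.0], [0.671, 0.742, 0.001], [0.001, 0.0, -1.0]]
wrist_force: [-1.2, 1.6, 2.4]
grip_width: 0.645
grasp_force: 8.0
t 13.1 tcp [ 0.4223 -0.3329  0.0692] q7 1.66 SHIFT [-0.03 -0.01 -0.01] TURN [ 0.   -0.01  0.01]
clock: 13.9
tcp_pos: [0.4221, -0.3334, 0.1701]
orientation: [[-0.741, 0.671, -0.0], [0.671, 0.741, -0.0], [-0.0, -0.0, -1.0]]
wrist_force: [1.4, 0.4, -0.7]
grip_width: 1.0
grasp_force: 0.0
t 13.9 tcp [ 0.4221 -0.3334  0.1701] q7 1.62 SHIFT [-0.02  0.01 -0.92] TURN [-0.  0.  0.]
clock: 14.7
tcp_pos: [0.4663, -0.3732, 0.1891]
orientation: [[-0.741, 0.671, -0.0], [0.671, 0.741, 0.0], [0.001, -0.0, -1.0]]
wrist_force: [0.6, 0.5, 0.1]
grip_width: 1.0
grasp_force: 0.0
t 14.7 tcp [ 0.4663 -0.3732  0.1891] q7 1.62 SHIFT [-0.91  8.02 -0.16] TURN [ 0.   -0.01 -8.2 ]
```

View pics/c8.png

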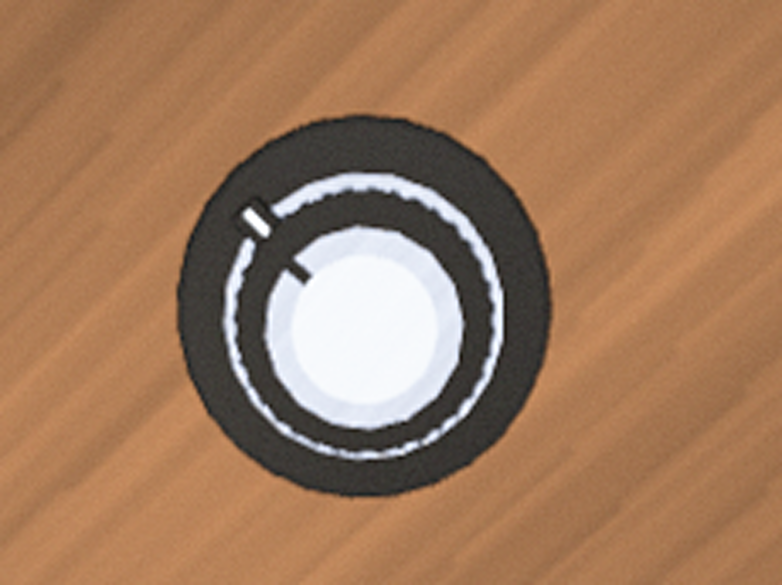

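```bash
python3 -c "
from h import *
w=lambda u,v,z:pt('w4',180+u/3.4,40+v/3.4,z)
c1=w(364.5,327,.07);c2=w(364,316,.044);c3=w(364.5,306,.03);print(c1,c2,c3)
an=lambda p,c:np.degrees(np.arctan2(*(p-c)[1::-1]))
for c in(c1,c2,(c1+c2)/2): print(an(w(299,269,.07),c1),an(w(257,222,.056),c))
crop('w4',242,92,40,40,14,'c9')
"
```

```text
[ 0.423347  -0.3332433  0.07     ] [ 0.42304836 -0.33303849  0.044     ] [ 0.42212476 -0.33198905  0.03      ]
-173.07092337768916 -174.3885533606957
-173.07092337768916 -173.97943211666058
-173.07092337768916 -174.18485520843578
```

View pics/c9.png

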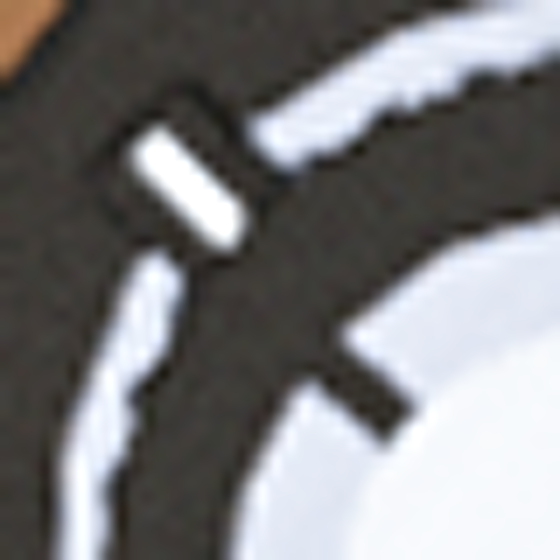

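```bash
cat > ang.py <<'E'
from h import *
import sys
def meas(f):
    g=cv2.cvtColor(cv2.imread('pics/'+f+'.png'),cv2.COLOR_BGR2GRAY)
    u,v=px(f,[.4228,-.3333,.07]); m=np.zeros_like(g); cv2.circle(m,(int(u),int(v)),34,255,-1)
    c=cv2.findContours(((g>130)&(m>0)).astype(np.uint8),0,1)[0]; c=cv2.convexHull(max(c,key=cv2.contourArea))[:,0]
    P=np.array([pt(f,*q,.07)[:2] for q in c]).astype(np.float32); (cx,cy),ax,_=cv2.fitEllipse(P*1000); C=np.array([cx,cy])/1000
    th=np.radians(np.arange(-250,-50,.25))
    def prof(z,rs):
        A=np.zeros(len(th))
        for r in rs:
            q=np.array([px(f,[C[0]+r*np.cos(t),C[1]+r*np.sin(t),z]) for t in th]).astype(np.float32)
            A+=cv2.remap(g,q[:,:1],q[:,1:],cv2.INTER_LINEAR)[:,0]
        return A/len(rs)
    def cen(w):
        i=w.argmax(); s=slice(max(0,i-30),i+31); x=np.clip(w[s]-.4*w[i],0,None); return np.degrees((x*th[s]).sum()/x.sum())
    A=prof(.07,[.018,.019,.020,.021]); B=prof(.056,[.032,.033,.034,.035])
    D=prof(.044,[.0325,.033,.0335])
    print(f,'C',C.round(4),ax,'index',cen(A.max()-A),'lug',cen(B-np.median(B)))
for f in sys.argv[1:]: meas(f)
E
python3 ang.py w3 w4
```

```text
w3 C [ 0.4233 -0.3338] (43.662940979003906, 43.71584701538086) index -173.39672946417778 lug -115.80313611634233
w4 C [ 0.4234 -0.3338] (43.377716064453125, 43.76170349121094) index -173.26993362831857 lug -175.25237781284451
```

Both views agree: the index is at −173.3° and the lug at −175.25°, a 2° overshoot. I'll regrip and correct it.

```bash
python3 -m handwheel '{"linear":[[0.8,0,0],[0.8,0,0],[0.78,0,0],[0,0,0.8],[0,0,0.8],[0,0,0.8],[0,0,0.8],[0,0,0.5]],"rot":[[0,0,0],[0,0,0],[0,0,0],[0,0,0],[0,0,0],[0,0,0],[0,0,0],[0,0,0]],"gripper":[0,0,0,0,0,0,0,0]}' 8
python3 -m handwheel '{"linear":[[0,0,0.3],[0,0,0.3],[0,0,0.3],[0,0,0],[0,0,0],[0,0,0],[0,0,0],[0,0,0]],"rot":[[0,0,0],[0,0,0],[0,0,0],[0,0,0],[0,0,0],[0,0,0],[0,0,0],[0,0,0]],"gripper":[0,0,0,0,0,0,0,0]}' 8
python3 -c "
from h import *
go(.4225,-.3334,.0693,47.8)"
```

```text
clock: 15.55
tcp_pos: [0.4222, -0.3332, 0.0955]
orientation: [[-0.741, 0.671, -0.001], [0.671, 0.741, 0.001], [0.002, -0.0, -1.0]]
wrist_force: [-0.5, 0.1, 0.5]
grip_width: 1.001
grasp_force: 0.0
clock: 16.35
tcp_pos: [0.4228, -0.3338, 0.0745]
orientation: [[-0.741, 0.671, 0.0], [0.671, 0.741, -0.0], [-0.001, 0.0, -1.0]]
wrist_force: [0.8, 0.1, -0.2]
grip_width: 1.0
grasp_force: 0.0
t 16.35 tcp [ 0.4228 -0.3338  0.0745] q7 1.66 SHIFT [0.02 0.   0.21] TURN [0.   0.01 0.01]
```

```bash
python3 -m handwheel '{"linear":[[0,0,0.2],[0,0,0],[0,0,0],[0,0,0],[0,0,0],[0,0,0],[0,0,0],[0,0,0]],"rot":[[0,0,0],[0,0,0],[0,0,0],[0,0,0],[0,0,0],[0,0,0],[0,0,0],[0,0,0]],"gripper":[0,0,0.5,0.5,0.5,0.5,0.5,0.5]}' 8
python3 -m handwheel '{"linear":[[0,0,0],[0,0,0],[0,0,0],[0,0,0],[0,0,0],[0,0,0],[0,0,0],[0,0,0]],"rot":[[0,0,-0.11],[0,0,-0.11],[0,0,-0.11],[0,0,0],[0,0,0],[0,0,0],[0,0,0],[0,0,0]],"gripper":[0.5,0.5,0.5,0.5,0.5,0,0,0]}' 8
python3 -m handwheel '{"linear":[[0,0,0],[0,0,-1],[0,0,-1],[0,0,-1],[0,0,-1],[-0.8,0,-0.8],[-0.8,0,0],[-0.8,0,0]],"rot":[[0,0,0],[0,0,0],[0,0,0],[0,0,0],[0,0,0],[0,0,0],[0,0,0],[0,0,0]],"gripper":[0,0,0,0,0,0,0,0]}' 8
python3 -m handwheel '{"linear":[[0,0,0],[0,0,0],[0,0,0],[0,0,0],[0,0,0],[0,0,0],[0,0,0],[0,0,0]],"rot":[[0,0,0],[0,0,0],[0,0,0],[0,0,0],[0,0,0],[0,0,0],[0,0,0],[0,0,0]],"gripper":[0,0,0,0,0,0,0,0]}' 8
python3 -c "
from h import *
cap('wrist','w5')
go(.6178,-.24,.193,97)"; python3 ang.py w5
```

```text
clock: 17.15
tcp_pos: [0.4229, -0.3335, 0.0692]
orientation: [[-0.741, 0.671, 0.0], [0.671, 0.741, 0.0], [-0.0, 0.0, -1.0]]
wrist_force: [0.6, 0.2, 0.3]
grip_width: 0.64
grasp_force: 8.0
clock: 17.95
tcp_pos: [0.4222, -0.3341, 0.0691]
orientation: [[-0.764, 0.646, -0.001], [0.646, 0.764, -0.0], [0.0, -0.001, -1.0]]
wrist_force: [0.0, -0.3, -0.7]
grip_width: 0.854
grasp_force: 0.0
clock: 18.75
tcp_pos: [0.4691, -0.3731, 0.1903]
orientation: [[-0.764, 0.645, 0.001], [0.645, 0.764, -0.001], [-0.002, -0.0, -1.0]]
wrist_force: [0.7, 0.2, -1.1]
grip_width: 1.003
grasp_force: 0.0
clock: 19.55
tcp_pos: [0.4685, -0.3724, 0.1892]
orientation: [[-0.764, 0.645, 0.0], [0.645, 0.764, -0.0], [-0.0, -0.0, -1.0]]
wrist_force: [0.9, -0.2, -0.1]
grip_width: 0.998
grasp_force: 0.0
t 19.6 tcp [ 0.4685 -0.3724  0.1892] q7 1.65 SHIFT [-1.15  7.9  -0.15] TURN [-0.   -0.   -7.87]
w5 C [ 0.4234 -0.3338] (43.62751388549805, 43.674720764160156) index -172.95325131029585 lug -172.91836664684627
```

The lug is in line with the index to within 0.1°. Packing next, charcoal first, gripping each block across its long side with the tips 25 mm up so the fingers stay above the tray walls.

```bash
python3 -c "
from h import *
go(.6178,-.24,.14,7)"
```

```text
t 19.6 tcp [ 0.4685 -0.3724  0.1892] q7 1.65 SHIFT [-1.15  7.9   1.97] TURN [-0.   -0.    7.13]
```

```bash
python3 -m handwheel '{"linear":[[-0.41,0.9,0],[-0.41,0.9,0],[-0.41,0.9,0],[-0.41,0.9,0],[-0.41,0.9,0],[-0.41,0.9,0],[-0.41,0.87,0],[0,0,0]],"rot":[[0,0,0],[0,0,0],[0,0,0],[0,0,0],[0,0,0],[0,0,0],[0,0,0],[0,0,0.13]],"gripper":[0,0,0,0,0,0,0,0]}' 20
python3 -m handwheel '{"linear":[[0,0,0],[0,0,0],[0,0,0],[0,0,0],[0,0,0],[0,0,0],[0,0,0],[0,0,0]],"rot":[[0,0,1],[0,0,1],[0,0,1],[0,0,1],[0,0,1],[0,0,1],[0,0,1],[0,0,0]],"gripper":[0,0,0,0,0,0,0,0]}'
python3 -c "
from h import *
go(.6178,-.24,.14,7)
cap('wrist','w6');cap('top','t6')
b=cv2.resize(cv2.imread('pics/t6.png')[120:270,100:430],(400,182));a=cv2.imread('pics/w6.png')
o=np.zeros((602,560,3),np.uint8);o[:420]=a;o[420:,:400]=b;cv2.imwrite('pics/c10.png',o[:600])"
```

```text
clock: 20.4
tcp_pos: [0.6278, -0.2951, 0.1884]
orientation: [[-0.759, 0.652, 0.002], [0.652, 0.759, 0.003], [0.0, 0.003, -1.0]]
wrist_force: [-0.1, -0.1, -0.1]
grip_width: 1.003
grasp_force: 0.0
clock: 21.2
tcp_pos: [0.6231, -0.2999, 0.1891]
orientation: [[-0.121, 0.993, -0.001], [0.993, 0.121, -0.001], [-0.001, -0.001, -1.0]]
wrist_force: [-0.2, 0.4, -0.1]
grip_width: 0.999
grasp_force: 0.0
t 21.2 tcp [ 0.6231 -0.2999  0.1891] q7 0.79 SHIFT [2.41 0.08 1.96] TURN [-0.01  0.01 -0.01]
```

View pics/c10.png

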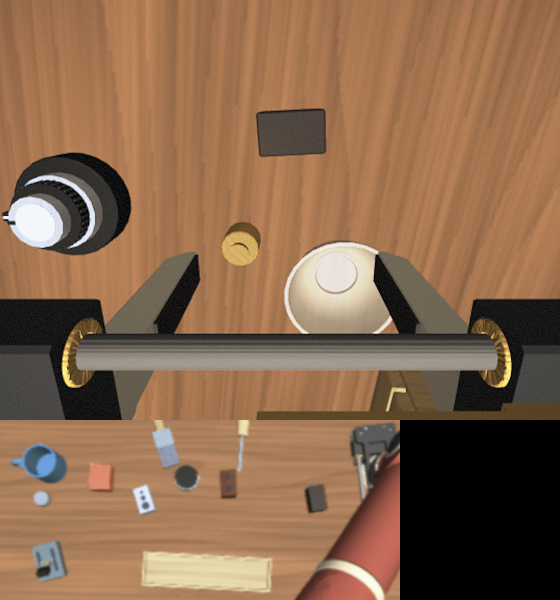

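The wrist view shows the charcoal block, with corners near (257,112), (324,109), (326,153) and (260,157). The bench is otherwise unchanged.

```bash
cat >> h.py <<'E'
def rect(n,f,P,z):
    P=np.array([pt(f,*p,z) for p in P]); c=P.mean(0); e=[P[(i+1)%4]-P[i] for i in range(4)]
    print(n,c.round(4),[(round(np.linalg.norm(v)*1000,1),round(np.degrees(np.arctan2(v[1],v[0])),1)) for v in e])
E
python3 -c "
from h import *
rect('ch','w6',[(257,112),(324,109),(326,153),(260,157)],.046)
go(.6178,-.24,.047,7)"
```

```text
ch [ 0.6211 -0.2406  0.046 ] [(np.float64(53.8), np.float64(9.4)), (np.float64(35.2), np.float64(-78.4)), (np.float64(55.0), np.float64(-169.6)), (np.float64(36.1), np.float64(99.5))]
t 21.3 tcp [ 0.6235 -0.2997  0.1892] q7 0.79 SHIFT [2.4  0.07 5.69] TURN [-0.01  0.    0.01]
```

```bash
python3 -m handwheel '{"linear":[[0.8,0,0],[0.8,0,0],[0.77,0,0.8],[0,0,0.8],[0,0,0.8],[0,0,0.8],[0,0,0.8],[0,0,0.8]],"rot":[[0,0,-0.25],[0,0,0],[0,0,0],[0,0,0],[0,0,0],[0,0,0],[0,0,0],[0,0,0]],"gripper":[0,0,0,0,0,0,0,0]}' 20
python3 -m handwheel '{"linear":[[0,0,0.45],[0,0,0.44],[0,0,0],[0,0,0],[0,0,0],[0,0,0],[0,0,0],[0,0,0]],"rot":[[0,0,0],[0,0,0],[0,0,0],[0,0,0],[0,0,0],[0,0,0],[0,0,0],[0,0,0]],"gripper":[0,0,0,0.6,0.6,0.6,0.6,0.6]}' 20
python3 -c "
from h import *
go(.6178,-.24,.047,7)"
```

```text
clock: 22.1
tcp_pos: [0.6158, -0.2407, 0.0686]
orientation: [[-0.15, 0.989, 0.0], [0.989, 0.15, -0.0], [-0.0, 0.0, -1.0]]
wrist_force: [-0.3, -0.2, -0.3]
grip_width: 0.999
grasp_force: 0.0
clock: 22.9
tcp_pos: [0.6168, -0.2404, 0.0475]
orientation: [[-0.148, 0.989, 0.002], [0.989, 0.148, -0.001], [-0.001, 0.001, -1.0]]
wrist_force: [1.4, 0.0, -1.0]
grip_width: 0.621
grasp_force: 0.4
t 22.9 tcp [ 0.6168 -0.2404  0.0475] q7 0.81 SHIFT [0.01 0.04 0.02] TURN [0.01 0.01 0.26]
```

```bash
python3 -m handwheel '{"linear":[[0,0,0],[0,0,0],[0,0,-0.6],[0,0,-0.8],[0,0,-0.8],[0,0,-0.8],[0,0,-0.8],[0,0,0]],"rot":[[0,0,0],[0,0,0],[0,0,0],[0,0,0],[0,0,0],[0,0,0],[0,0,0],[0,0,0]],"gripper":[0.6,0.6,0.6,0.6,0.6,0.6,0.6,0.6]}' 20
python3 -c "
from h import *
go(.4493,-.18,.16,-2.4)"
```

```text
clock: 23.7
tcp_pos: [0.6175, -0.2415, 0.1456]
orientation: [[-0.148, 0.989, 0.005], [0.989, 0.148, -0.003], [-0.004, 0.005, -1.0]]
wrist_force: [0.5, -0.3, -0.4]
grip_width: 0.598
grasp_force: 20.0
t 23.7 tcp [ 0.6175 -0.2415  0.1456] q7 0.77 SHIFT [ 3.43 -6.29 -0.62] TURN [0.05 0.03 1.82]
```

```bash
python3 -m handwheel '{"linear":[[0.49,-0.9,0],[0.49,-0.9,0],[0.49,-0.9,0],[0.49,-0.9,-0.2],[0.49,-0.9,-0.2],[0.49,-0.9,-0.2],[0.49,-0.89,0],[0,0,0]],"rot":[[0,0,0],[0,0,0],[0,0,0],[0,0,0],[0,0,0],[0,0,0],[0,0,0],[0,0,0.9]],"gripper":[0.6,0.6,0.6,0.6,0.6,0.6,0.6,0.6]}' 20
python3 -m handwheel '{"linear":[[0,0,0],[0,0,0],[0,0,0],[0,0,0],[0,0,0],[0,0,0],[0,0,0],[0,0,0]],"rot":[[0,0,0.9],[0,0,0],[0,0,0],[0,0,0],[0,0,0],[0,0,0],[0,0,0],[0,0,0]],"gripper":[0.6,0.6,0.6,0.6,0.6,0.6,0.6,0.6]}' 20
python3 -c "
from h import *
go(.4493,-.18,.16,-2.4)
cap('wrist','w7')
print([px('w7',np.array([.4538,.0011,.026])+np.array([a*.999+b*.0419,-a*.0419+b*.999,0])) for a,b in((-.038,-.143),(.038,-.143),(.038,.143),(-.038,.143))])"
```

```text
clock: 24.5
tcp_pos: [0.4432, -0.1772, 0.1563]
orientation: [[-0.051, 0.999, -0.006], [0.999, 0.051, 0.004], [0.004, -0.006, -1.0]]
wrist_force: [-0.5, -0.1, -1.0]
grip_width: 0.599
grasp_force: 20.0
clock: 25.3
tcp_pos: [0.4479, -0.1789, 0.1569]
orientation: [[0.04, 0.999, -0.0], [0.999, -0.04, -0.0], [-0.0, -0.0, -1.0]]
wrist_force: [-0.1, -0.2, -1.0]
grip_width: 0.602
grasp_force: 20.0
t 25.3 tcp [ 0.4479 -0.1789  0.1569] q7 0.67 SHIFT [-0.04  0.06 -0.12] TURN [-0.    0.    0.02]
[array([235.59646454, 162.65702623]), array([330.30882798, 162.96397627]), array([ 351.46639395, -348.63454656]), array([ 214.987149  , -349.39410739])]
```

View pics/w7.png

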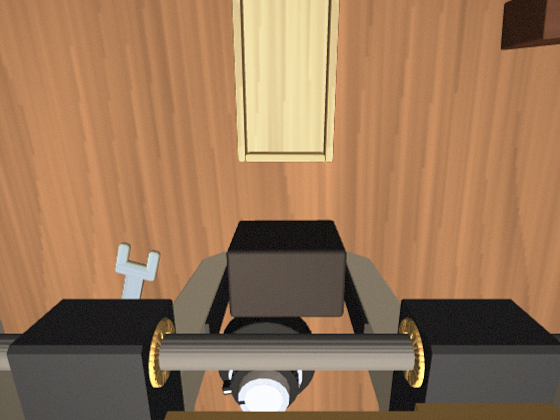

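The wrist view shows the tray's near corners at (238,160) and (332,161), about 2 mm off the top-view estimate, so I'll use (0.455, 0.002) as the tray centre. The charcoal hangs level.

```bash
python3 -m handwheel '{"linear":[[0.74,0.03,0],[0.74,0.03,0],[0.74,0.03,0],[0.74,0.03,0],[0,0,0],[0,0,0.5],[0,0,0.5],[0,0,0]],"rot":[[0,0,0],[0,0,0],[0,0,0],[0,0,0],[0,0,0],[0,0,0],[0,0,0],[0,0,0]],"gripper":[0.6,0.6,0.6,0.6,0.6,0.6,0.6,0.6]}' 20
python3 -m handwheel '{"linear":[[0,0,0.8],[0,0,0.8],[0,0,0.7],[0,0,0],[0,0,0],[0,0,0],[0,0,0],[0,0,0]],"rot":[[0,0,0],[0,0,0],[0,0,0],[0,0,0],[0,0,0],[0,0,0],[0,0,0],[0,0,0]],"gripper":[0.6,0.6,0.6,0.6,0.6,0.6,0.6,0.6]}' 20
python3 -c "
from h import *
go(.4506,-.105,.0535,-2.3)"
```

```text
clock: 26.15
tcp_pos: [0.4529, -0.1059, 0.131]
orientation: [[0.041, 0.999, -0.003], [0.999, -0.041, -0.0], [-0.0, -0.003, -1.0]]
wrist_force: [-0.8, -0.9, -0.8]
grip_width: 0.603
grasp_force: 20.0
clock: 26.95
tcp_pos: [0.4543, -0.1051, 0.075]
orientation: [[0.039, 0.999, 0.001], [0.999, -0.039, -0.0], [-0.0, 0.001, -1.0]]
wrist_force: [-0.1, 0.2, -1.6]
grip_width: 0.6
grasp_force: 20.0
t 26.95 tcp [ 0.4543 -0.1051  0.075 ] q7 0.63 SHIFT [-0.   -0.15  0.86] TURN [0.01 0.   0.01]
```

```bash
python3 -m handwheel '{"linear":[[0,-0.14,0],[0,0,0],[0,0,0.25],[0,0,0.25],[0,0,0.25],[0,0,0.1],[0,0,0],[0,0,0]],"rot":[[0,0,0],[0,0,0],[0,0,0],[0,0,0],[0,0,0],[0,0,0],[0,0,0],[0,0,0]],"gripper":[0.6,0.6,0.6,0.6,0.6,0.6,0.6,0.6]}' 20
python3 -c "
from h import *
go(.4506,-.105,.0535,-2.3)"
```

```text
clock: 27.75
tcp_pos: [0.4503, -0.1049, 0.0529]
orientation: [[0.04, 0.999, -0.0], [0.999, -0.04, 0.0], [0.0, -0.0, -1.0]]
wrist_force: [-0.2, 0.2, -0.7]
grip_width: 0.599
grasp_force: 20.0
t 27.75 tcp [ 0.4503 -0.1049  0.0529] q7 0.66 SHIFT [-0.    0.01 -0.02] TURN [-0. -0.  0.]
```

```bash
python3 -m handwheel '{"linear":[[0,0,0],[0,0,0],[0,0,0],[0,0,-0.8],[0,0,-0.9],[0,0,-0.9],[0,0,-0.9],[0,0,-0.9]],"rot":[[0,0,0],[0,0,0],[0,0,0],[0,0,0],[0,0,0],[0,0,0],[0,0,0],[0,0,0]],"gripper":[0,0,0,0,0,0,0,0]}' 20
python3 -c "
from h import *
go(.653,-.105,.19,3)"
```

```text
clock: 28.55
tcp_pos: [0.4502, -0.1048, 0.1641]
orientation: [[0.04, 0.999, -0.0], [0.999, -0.04, -0.0], [-0.0, -0.0, -1.0]]
wrist_force: [-0.7, 0.4, -0.4]
grip_width: 0.998
grasp_force: 0.0
t 28.55 tcp [ 0.4502 -0.1048  0.1641] q7 0.52 SHIFT [ 0.31  8.11 -1.04] TURN [-0.    0.   -0.88]
```

```bash
python3 -m handwheel '{"linear":[[0.04,1,-0.2],[0.04,1,-0.2],[0.04,1,-0.2],[0.04,1,-0.2],[0.04,1,-0.2],[0.04,1,0],[0.04,1,0],[0.04,1,0]],"rot":[[0,0,0],[0,0,0],[0,0,0],[0,0,0],[0,0,0],[0,0,0],[0,0,0],[0,0,-0.88]],"gripper":[0,0,0,0,0,0,0,0]}' 20
python3 -m handwheel '{"linear":[[0,0,0],[0,0,0],[0,0,0],[0,0,0],[0,0,0],[0,0,0],[0,0,0],[0,0,0]],"rot":[[0,0,0],[0,0,0],[0,0,0],[0,0,0],[0,0,0],[0,0,0],[0,0,0],[0,0,0]],"gripper":[0,0,0,0,0,0,0,0]}' 20
python3 -c "
from h import *
go(.6491,-.0445,.05,3)
cap('wrist','w8');print(px('w8',[.6491,-.0445,.05]),px('w8',[.45,-.105,.052]))
cap('top','t8')
b=cv2.resize(cv2.imread('pics/t8.png')[120:270,100:430],(400,182));a=cv2.imread('pics/w8.png')
o=np.zeros((602,560,3),np.uint8);o[:420]=a;o[420:,:400]=b;cv2.imwrite('pics/c11.png',o[:600])"
```

```text
clock: 29.35
tcp_pos: [0.6513, -0.1043, 0.1878]
orientation: [[-0.055, 0.998, -0.001], [0.998, 0.055, 0.0], [0.0, -0.001, -1.0]]
wrist_force: [0.9, -0.4, -0.6]
grip_width: 1.005
grasp_force: 0.0
clock: 30.15
tcp_pos: [0.6505, -0.1047, 0.1882]
orientation: [[-0.053, 0.999, -0.0], [0.999, 0.053, -0.0], [0.0, -0.0, -1.0]]
wrist_force: [0.3, -0.3, 0.9]
grip_width: 1.001
grasp_force: 0.0
t 30.15 tcp [ 0.6505 -0.1047  0.1882] q7 0.47 SHIFT [2.41 0.07 5.53] TURN [-0. -0.  0.]
[287.28475331 132.45515143] [ 46.5668109  193.29140992]
```

View pics/c11.png

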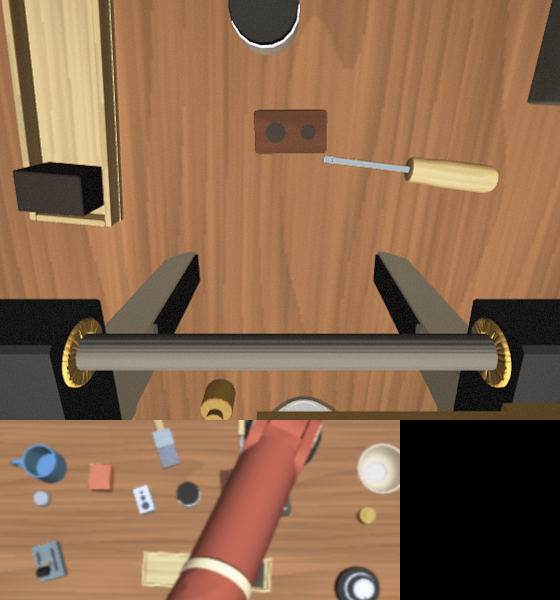

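The charcoal sits properly in the tray. The ring block is centred at (291,131) and aligned. The wide jar has been knocked about 3 cm towards the robot, so I'll re-measure it later.

```bash
python3 -m handwheel '{"linear":[[0.8,0.05,0],[0.8,0.05,0],[0.8,0,0.8],[0,0,0.8],[0,0,0.8],[0,0,0.8],[0,0,0.8],[0,0,0.8]],"rot":[[0,0,0],[0,0,0],[0,0,0],[0,0,0],[0,0,0],[0,0,0],[0,0,0],[0,0,0]],"gripper":[0,0,0,0,0,0,0,0]}' 20
python3 -m handwheel '{"linear":[[0,0,0.4],[0,0,0.37],[0,0,0],[0,0,0],[0,0,0],[0,0,0],[0,0,0],[0,0,0]],"rot":[[0,0,0],[0,0,0],[0,0,0],[0,0,0],[0,0,0],[0,0,0],[0,0,0],[0,0,0]],"gripper":[0,0,0,0.6,0.6,0.6,0.6,0.6]}' 20
python3 -m handwheel '{"linear":[[0,0,0],[0,0,0],[0,0,-0.6],[0,0,-0.8],[0,0,-0.8],[0,0,-0.8],[0,0,-0.8],[0,0,0]],"rot":[[0,0,0],[0,0,0],[0,0,0],[0,0,0],[0,0,0],[0,0,0],[0,0,0],[0,0,0]],"gripper":[0.6,0.6,0.6,0.6,0.6,0.6,0.6,0.6]}' 20
python3 -c "
from h import *
go(.4525,-.058,.14,-2.3)"
```

```text
clock: 31.05
tcp_pos: [0.65, -0.0447, 0.0674]
orientation: [[-0.053, 0.999, 0.0], [0.999, 0.053, -0.0], [-0.0, 0.0, -1.0]]
wrist_force: [0.0, 0.1, -0.7]
grip_width: 0.997
grasp_force: 0.0
clock: 31.85
tcp_pos: [0.6502, -0.0448, 0.0493]
orientation: [[-0.052, 0.999, 0.001], [0.999, 0.052, -0.0], [-0.0, 0.001, -1.0]]
wrist_force: [-0.5, -0.1, 1.8]
grip_width: 0.624
grasp_force: 20.4
clock: 32.65
tcp_pos: [0.6519, -0.0454, 0.1477]
orientation: [[-0.052, 0.999, 0.007], [0.999, 0.052, -0.001], [-0.001, 0.007, -1.0]]
wrist_force: [0.8, -0.8, -0.8]
grip_width: 0.623
grasp_force: 20.0
t 32.65 tcp [ 0.6519 -0.0454  0.1477] q7 0.41 SHIFT [-0.08 -7.99  0.25] TURN [0.07 0.01 0.88]
```

```bash
python3 -m handwheel '{"linear":[[0,-1,0],[0,-1,0],[0,-1,0],[0,-1,0],[0,-1,0],[0,-1,0],[-0.04,-1,0],[-0.04,-0.95,0]],"rot":[[0,0,0],[0,0,0],[0,0,0],[0,0,0],[0,0,0],[0,0,0],[0,0,0],[0,0,0]],"gripper":[0.6,0.6,0.6,0.6,0.6,0.6,0.6,0.6]}' 20
python3 -m handwheel '{"linear":[[0,0,0],[0,0,0.6],[0,0,0.6],[0,0,0.6],[0,0,0.6],[0,0,0],[0,0,0],[0,0,0]],"rot":[[0,0,0.88],[0,0,0],[0,0,0],[0,0,0],[0,0,0],[0,0,0],[0,0,0],[0,0,0]],"gripper":[0.6,0.6,0.6,0.6,0.6,0.6,0.6,0.6]}' 20
python3 -c "
from h import *
go(.4525,-.058,.0553,-2.3)"
```

```text
clock: 33.45
tcp_pos: [0.4498, -0.0571, 0.1435]
orientation: [[-0.052, 0.999, -0.001], [0.999, 0.052, 0.0], [0.0, -0.001, -1.0]]
wrist_force: [-0.6, -1.1, -2.3]
grip_width: 0.622
grasp_force: 20.0
clock: 34.25
tcp_pos: [0.4518, -0.0573, 0.0844]
orientation: [[0.04, 0.999, 0.001], [0.999, -0.04, -0.0], [-0.0, 0.001, -1.0]]
wrist_force: [-0.6, 0.4, -1.6]
grip_width: 0.621
grasp_force: 20.0
t 34.25 tcp [ 0.4518 -0.0573  0.0844] q7 0.54 SHIFT [-0.03  0.03  1.16] TURN [0.01 0.   0.  ]
```

```bash
python3 -m handwheel '{"linear":[[-0.03,0.03,0],[0,0,0.3],[0,0,0.3],[0,0,0.3],[0,0,0.27],[0,0,0],[0,0,0],[0,0,0]],"rot":[[0,0,0],[0,0,0],[0,0,0],[0,0,0],[0,0,0],[0,0,0],[0,0,0],[0,0,0]],"gripper":[0.6,0.6,0.6,0.6,0.6,0.6,0.6,0.6]}' 20
python3 -c "
from h import *
go(.4525,-.058,.0553,-2.3)"
python3 -m handwheel '{"linear":[[0,0,0],[0,0,0],[0,0,0],[0,0,-0.8],[0,0,-0.9],[0,0,-0.9],[0,0,-0.9],[0,0,-0.9]],"rot":[[0,0,0],[0,0,0],[0,0,0],[0,0,0],[0,0,0],[0,0,0],[0,0,0],[0,0,0]],"gripper":[0,0,0,0,0,0,0,0]}' 20
python3 -c "
from h import *
go(.625,-.02,.19,0)
cap('top','t9');crop('t9',150,150,180,120,4.4,'c12')"
```

```text
clock: 35.05
tcp_pos: [0.4521, -0.058, 0.0544]
orientation: [[0.04, 0.999, -0.0], [0.999, -0.04, -0.0], [-0.0, -0.0, -1.0]]
wrist_force: [-0.7, 0.8, -0.3]
grip_width: 0.62
grasp_force: 20.0
t 35.05 tcp [ 0.4521 -0.058   0.0544] q7 0.58 SHIFT [ 0.    0.02 -0.04] TURN [-0.  0.  0.]
clock: 35.85
tcp_pos: [0.452, -0.0579, 0.1656]
orientation: [[0.04, 0.999, -0.0], [0.999, -0.04, -0.0], [-0.0, -0.0, -1.0]]
wrist_force: [0.4, -0.1, -0.0]
grip_width: 0.996
grasp_force: 0.0
t 35.85 tcp [ 0.452  -0.0579  0.1656] q7 0.43 SHIFT [ 1.79  6.85 -0.98] TURN [-0.    0.   -0.38]
```

View pics/c12.png

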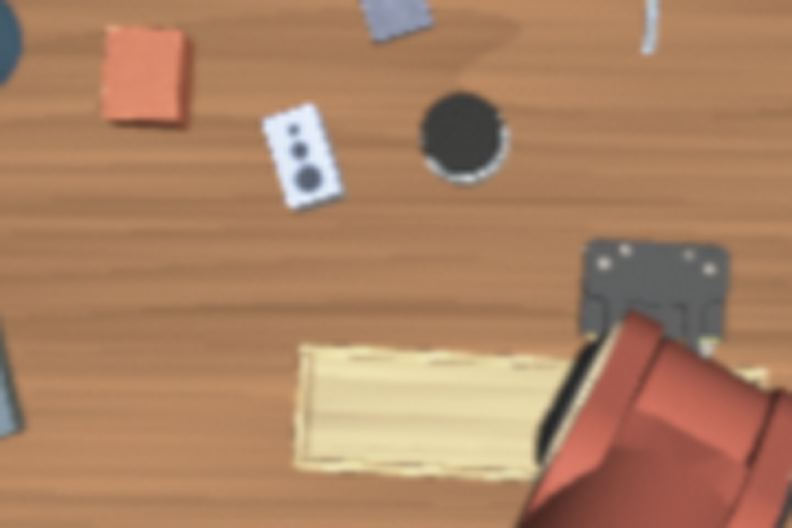

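The jar lid is now centred at (463,133) in the crop. The brick and doming block have not moved. The picture allowance is used up, so from here I measure with image code.

```bash
python3 -c "
from h import *
p=pt('top0',150+463/4.4,150+133/4.4,.054);print(p)
go(p[0]+.002,p[1],.047,-2.3); go(p[0]+.002,p[1],.17,-2.3)"
```

```text
[0.62503503 0.04309494 0.054     ]
t 35.9 tcp [ 0.454  -0.0585  0.1685] q7 0.43 SHIFT [4.34 6.72 4.9 ] TURN [ 0.06 -0.    0.  ]
t 35.9 tcp [ 0.454  -0.0585  0.1685] q7 0.43 SHIFT [ 4.34  6.75 -0.02] TURN [ 0.06 -0.    0.  ]
```

```bash
python3 -m handwheel '{"linear":[[0.62,0.96,0],[0.62,0.96,0],[0.62,0.96,0],[0.62,0.96,0],[0.62,0.96,0],[0.62,0.96,0],[0.62,0.96,0],[0,0,0]],"rot":[[0,0,0],[0,0,0],[0,0,0],[0,0,0],[0,0,0],[0,0,0],[0,0,0],[0,0,0]],"gripper":[0,0,0,0,0,0,0,0]}' 15
python3 -m handwheel '{"linear":[[0,0,0.8],[0,0,0.8],[0,0,0.8],[0,0,0.8],[0,0,0.8],[0,0,0.3],[0,0,0],[0,0,0]],"rot":[[0,0,0],[0,0,0],[0,0,0],[0,0,0],[0,0,0],[0,0,0],[0,0,0],[0,0,0]],"gripper":[0,0,0,0,0,0,0,0]}' 15
python3 -c "
from h import *
go(.627,.0431,.046,-2.3)"
```

```text
clock: 36.7
tcp_pos: [0.6269, 0.0475, 0.1636]
orientation: [[0.034, 0.999, 0.002], [0.999, -0.034, 0.002], [0.002, 0.002, -1.0]]
wrist_force: [-1.5, 0.0, 0.4]
grip_width: 0.998
grasp_force: 0.0
clock: 37.5
tcp_pos: [0.6247, 0.0434, 0.0579]
orientation: [[0.04, 0.999, 0.001], [0.999, -0.04, -0.0], [-0.0, 0.001, -1.0]]
wrist_force: [-1.1, -0.8, 0.6]
grip_width: 1.003
grasp_force: 0.0
t 37.5 tcp [0.6247 0.0434 0.0579] q7 0.28 SHIFT [-0.01  0.09  0.48] TURN [0.01 0.   0.  ]
```

```bash
python3 -m handwheel '{"linear":[[0,0,0.24],[0,0,0.24],[0,0,0],[0,0,0],[0,0,0],[0,0,0],[0,0,0],[0,0,0]],"rot":[[0,0,0],[0,0,0],[0,0,0],[0,0,0],[0,0,0],[0,0,0],[0,0,0],[0,0,0]],"gripper":[0,0,0,0.6,0.6,0.6,0.6,0.6]}' 15
python3 -m handwheel '{"linear":[[0,0,0],[0,0,0],[0,0,-0.6],[0,0,-0.8],[0,0,-0.8],[0,0,-0.8],[0,0,-0.8],[0,0,0]],"rot":[[0,0,0],[0,0,0],[0,0,0],[0,0,0],[0,0,0],[0,0,0],[0,0,0],[0,0,0]],"gripper":[0.6,0.6,0.6,0.6,0.6,0.6,0.6,0.6]}' 15
python3 -c "
from h import *
go(.4548,-.002,.14,-2.3)
c=cap('wrist','w9')"
```

```text
clock: 38.3
tcp_pos: [0.6245, 0.0438, 0.0452]
orientation: [[0.04, 0.999, 0.0], [0.999, -0.04, -0.0], [-0.0, 0.0, -1.0]]
wrist_force: [-0.2, 0.0, 0.1]
grip_width: 0.624
grasp_force: 0.0
clock: 39.1
tcp_pos: [0.6262, 0.0434, 0.1437]
orientation: [[0.04, 0.999, 0.006], [0.999, -0.04, 0.0], [0.0, 0.006, -1.0]]
wrist_force: [0.6, -0.5, -1.0]
grip_width: 0.574
grasp_force: 15.0
t 39.1 tcp [0.6262 0.0434 0.1437] q7 0.23 SHIFT [-2.09 -6.78  0.11] TURN [ 0.06 -0.    0.  ]
```

```bash
python3 -m handwheel '{"linear":[[-0.3,-0.97,0],[-0.3,-0.97,0],[-0.3,-0.97,0],[-0.3,-0.97,0],[-0.3,-0.97,0],[-0.3,-0.97,0],[-0.29,-0.96,0],[0,0,0]],"rot":[[0,0,0],[0,0,0],[0,0,0],[0,0,0],[0,0,0],[0,0,0],[0,0,0],[0,0,0]],"gripper":[0.6,0.6,0.6,0.6,0.6,0.6,0.6,0.6]}' 15
python3 -m handwheel '{"linear":[[0,0,0.6],[0,0,0.6],[0,0,0.6],[0,0,0.6],[0,0,0],[0,0,0],[0,0,0],[0,0,0]],"rot":[[0,0,0],[0,0,0],[0,0,0],[0,0,0],[0,0,0],[0,0,0],[0,0,0],[0,0,0]],"gripper":[0.6,0.6,0.6,0.6,0.6,0.6,0.6,0.6]}' 15
python3 -c "
from h import *
go(.4548,-.002,.0515,-2.3)"
```

```text
clock: 39.95
tcp_pos: [0.4479, -0.0024, 0.1392]
orientation: [[0.042, 0.999, -0.007], [0.999, -0.042, 0.001], [0.0, -0.008, -1.0]]
wrist_force: [-0.5, -0.7, -1.7]
grip_width: 0.576
grasp_force: 15.0
clock: 40.75
tcp_pos: [0.4536, -0.0016, 0.0807]
orientation: [[0.039, 0.999, 0.001], [0.999, -0.039, -0.0], [-0.0, 0.001, -1.0]]
wrist_force: [-0.7, -0.3, -2.7]
grip_width: 0.576
grasp_force: 15.0
t 40.75 tcp [ 0.4536 -0.0016  0.0807] q7 0.44 SHIFT [-0.01  0.05  1.17] TURN [ 0.01 -0.    0.01]
```

```bash
python3 -m handwheel '{"linear":[[0,0.04,0],[0,0,0.3],[0,0,0.3],[0,0,0.3],[0,0,0.27],[0,0,0],[0,0,0],[0,0,0]],"rot":[[0,0,0],[0,0,0],[0,0,0],[0,0,0],[0,0,0],[0,0,0],[0,0,0],[0,0,0]],"gripper":[0.6,0.6,0.6,0.6,0.6,0.6,0.6,0.6]}' 15
python3 -c "
from h import *
go(.4548,-.002,.0515,-2.3)"
python3 -m handwheel '{"linear":[[0,0,0],[0,0,0],[0,0,0],[0,0,-0.8],[0,0,-0.9],[0,0,-0.9],[0,0,-0.9],[0,0,-0.9]],"rot":[[0,0,0],[0,0,0],[0,0,0],[0,0,0],[0,0,0],[0,0,0],[0,0,0],[0,0,0]],"gripper":[0,0,0,0,0,0,0,0]}' 20
python3 -c "
from h import *
go(.635,.085,.19,20.3)"
```

```text
clock: 41.55
tcp_pos: [0.4539, -0.0018, 0.0507]
orientation: [[0.04, 0.999, -0.0], [0.999, -0.04, -0.0], [-0.0, -0.0, -1.0]]
wrist_force: [0.3, 0.3, -2.8]
grip_width: 0.58
grasp_force: 15.0
t 41.55 tcp [ 0.4539 -0.0018  0.0507] q7 0.48 SHIFT [-0.01  0.04 -0.03] TURN [-0.  0.  0.]
clock: 42.35
tcp_pos: [0.4538, -0.0017, 0.1619]
orientation: [[0.04, 0.999, 0.0], [0.999, -0.04, 0.0], [0.0, 0.0, -1.0]]
wrist_force: [0.9, 0.2, -0.4]
grip_width: 1.004
grasp_force: 0.0
t 42.35 tcp [ 0.4538 -0.0017  0.1619] q7 0.33 SHIFT [ 3.75  7.11 -1.12] TURN [ 0.   -0.   -3.76]
```

```bash
python3 -m handwheel '{"linear":[[0.47,0.89,-0.14],[0.47,0.89,-0.14],[0.47,0.89,-0.14],[0.47,0.89,-0.14],[0.47,0.89,-0.14],[0.47,0.89,-0.14],[0.47,0.89,-0.14],[0.46,0.88,-0.14]],"rot":[[0,0,0],[0,0,0],[0,0,0],[0,0,0],[0,0,0],[0,0,0],[0,0,0],[0,0,0]],"gripper":[0,0,0,0,0,0,0,0]}' 20
python3 -m handwheel '{"linear":[[0,0,0],[0,0,0],[0,0,0],[0,0,0],[0,0,0],[0,0,0],[0,0,0],[0,0,0]],"rot":[[0,0,-0.94],[0,0,-0.94],[0,0,-0.94],[0,0,-0.94],[0,0,0],[0,0,0],[0,0,0],[0,0,0]],"gripper":[0,0,0,0,0,0,0,0]}' 20
python3 - <<'E'
from h import *
c=cap('wrist','w10'); F=c['frame']
hsv=cv2.cvtColor(F,cv2.COLOR_RGB2HSV); u,v=px('w10',[.612,.141,.046]); print(u,v)
m=((hsv[...,1]<70)&(hsv[...,2]>120)).astype(np.uint8); m=cv2.morphologyEx(m,cv2.MORPH_CLOSE,np.ones((15,15)))
w=np.zeros_like(m); cv2.circle(w,(int(u),int(v)),65,1,-1)
cs=max(cv2.findContours(m*w,0,1)[0],key=cv2.contourArea); r=cv2.minAreaRect(cs); print(r)
rect('dom','w10',cv2.boxPoints(r),.046); go(.612,.141,.047,20.3)
E
```

```text
clock: 43.15
tcp_pos: [0.6359, 0.0856, 0.1889]
orientation: [[0.039, 0.999, -0.0], [0.999, -0.039, 0.0], [0.0, -0.0, -1.0]]
wrist_force: [0.6, 0.2, -0.6]
grip_width: 1.002
grasp_force: 0.0
clock: 43.95
tcp_pos: [0.6353, 0.085, 0.1888]
orientation: [[-0.346, 0.938, -0.0], [0.938, 0.346, -0.0], [-0.0, -0.0, -1.0]]
wrist_force: [0.7, -0.3, 0.2]
grip_width: 1.0
grasp_force: 0.0
282.5348572463568 131.2769275916586
((284.02740478515625, 130.23313903808594), (69.38432312011719, 40.652652740478516), 2.0454084873199463)
dom [0.613  0.1419 0.046 ] [(np.float64(32.3), np.float64(106.4)), (np.float64(55.5), np.float64(18.3)), (np.float64(32.4), np.float64(-70.2)), (np.float64(57.5), np.float64(-161.7))]
t 44.0 tcp [0.6353 0.085  0.1888] q7 0.46 SHIFT [ 2.42 -0.1   5.67] TURN [-0.    0.   -0.01]
```

```bash
python3 -m handwheel '{"linear":[[0.8,-0.05,0],[0.8,0,0],[0.85,0,0.8],[0,0,0.8],[0,0,0.8],[0,0,0.8],[0,0,0.8],[0,0,0.8]],"rot":[[0,0,0],[0,0,0],[0,0,0.2],[0,0,0],[0,0,0],[0,0,0],[0,0,0],[0,0,0]],"gripper":[0,0,0,0,0,0,0,0]}' 20
python3 -m handwheel '{"linear":[[0,0,0.45],[0,0,0.42],[0,0,0],[0,0,0],[0,0,0],[0,0,0],[0,0,0],[0,0,0]],"rot":[[0,0,0],[0,0,0],[0,0,0],[0,0,0],[0,0,0],[0,0,0],[0,0,0],[0,0,0]],"gripper":[0,0,0,0.6,0.6,0.6,0.6,0.6]}' 25
python3 -m handwheel '{"linear":[[0,0,0],[0,0,0],[0,0,-0.6],[0,0,-0.8],[0,0,-0.8],[0,0,-0.8],[0,0,-0.8],[0,0,0]],"rot":[[0,0,0],[0,0,0],[0,0,0],[0,0,0],[0,0,0],[0,0,0],[0,0,0],[0,0,0]],"gripper":[0.6,0.6,0.6,0.6,0.6,0.6,0.6,0.6]}' 25
python3 -c "
from h import *
go(.4571,.053,.14,-2.3)"
```

```text
clock: 44.8
tcp_pos: [0.613, 0.142, 0.0682]
orientation: [[-0.327, 0.945, 0.0], [0.945, 0.327, -0.0], [-0.0, 0.0, -1.0]]
wrist_force: [-0.8, -0.2, -0.4]
grip_width: 1.003
grasp_force: 0.0
clock: 45.6
tcp_pos: [0.6131, 0.142, 0.0475]
orientation: [[-0.327, 0.945, 0.001], [0.945, 0.327, 0.0], [-0.0, 0.001, -1.0]]
wrist_force: [0.1, 0.0, 0.3]
grip_width: 0.618
grasp_force: 0.0
clock: 46.4
tcp_pos: [0.6149, 0.1419, 0.1457]
orientation: [[-0.327, 0.945, 0.007], [0.945, 0.327, 0.001], [-0.001, 0.007, -1.0]]
wrist_force: [0.3, 0.0, -1.4]
grip_width: 0.6
grasp_force: 25.0
t 46.4 tcp [0.6149 0.1419 0.1457] q7 0.38 SHIFT [-1.3  -7.13  0.18] TURN [ 0.06 -0.    3.56]
```

```bash
python3 -m handwheel '{"linear":[[-0.16,-0.89,0],[-0.16,-0.89,0],[-0.16,-0.89,0],[-0.16,-0.89,0],[-0.16,-0.89,0],[-0.16,-0.89,0],[-0.16,-0.89,0],[-0.16,-0.87,0]],"rot":[[0,0,0],[0,0,0],[0,0,0],[0,0,0],[0,0,0],[0,0,0],[0,0,0],[0,0,0]],"gripper":[0.6,0.6,0.6,0.6,0.6,0.6,0.6,0.6]}' 25
python3 -m handwheel '{"linear":[[0,0,0],[0,0,0],[0,0,0.6],[0,0,0.6],[0,0,0.6],[0,0,0.6],[0,0,0],[0,0,0]],"rot":[[0,0,0.9],[0,0,0.9],[0,0,0.9],[0,0,0.86],[0,0,0],[0,0,0],[0,0,0],[0,0,0]],"gripper":[0.6,0.6,0.6,0.6,0.6,0.6,0.6,0.6]}' 25
python3 -c "
from h import *
go(.4571,.053,.0535,-2.3)"
```

```text
clock: 47.2
tcp_pos: [0.4542, 0.0531, 0.1417]
orientation: [[-0.327, 0.945, -0.001], [0.945, 0.327, -0.0], [0.0, -0.001, -1.0]]
wrist_force: [-0.2, -0.4, -2.6]
grip_width: 0.601
grasp_force: 25.0
clock: 48.0
tcp_pos: [0.4553, 0.0535, 0.082]
orientation: [[0.04, 0.999, -0.001], [0.999, -0.04, -0.0], [-0.0, -0.001, -1.0]]
wrist_force: [-0.1, -0.2, -1.5]
grip_width: 0.604
grasp_force: 25.0
t 48.0 tcp [0.4553 0.0535 0.082 ] q7 0.34 SHIFT [-0.02  0.07  1.14] TURN [-0.01  0.    0.  ]
```

```bash
python3 -m handwheel '{"linear":[[-0.02,0.06,0],[0,0,0.3],[0,0,0.3],[0,0,0.3],[0,0,0.24],[0,0,0],[0,0,0],[0,0,0]],"rot":[[0,0,0],[0,0,0],[0,0,0],[0,0,0],[0,0,0],[0,0,0],[0,0,0],[0,0,0]],"gripper":[0.6,0.6,0.6,0.6,0.6,0.6,0.6,0.6]}' 25
python3 -c "
from h import *
go(.4571,.053,.0535,-2.3)"
python3 -m handwheel '{"linear":[[0,0,0],[0,0,0],[0,0,0],[0,0,-0.8],[0,0,-0.9],[0,0,-0.9],[0,0,-0.9],[0,0,-0.9]],"rot":[[0,0,0],[0,0,0],[0,0,0],[0,0,0],[0,0,0],[0,0,0],[0,0,0],[0,0,0]],"gripper":[0,0,0,0,0,0,0,0]}' 20
python3 -c "
from h import *
go(.66,.178,.19,-0.8)"
```

```text
clock: 48.8
tcp_pos: [0.457, 0.053, 0.0535]
orientation: [[0.04, 0.999, -0.0], [0.999, -0.04, -0.0], [-0.0, -0.0, -1.0]]
wrist_force: [0.4, 0.9, -1.1]
grip_width: 0.6
grasp_force: 25.0
t 48.8 tcp [0.457  0.053  0.0535] q7 0.38 SHIFT [-0.  0. -0.] TURN [-0.  0.  0.]
clock: 49.6
tcp_pos: [0.4569, 0.0531, 0.1647]
orientation: [[0.04, 0.999, -0.0], [0.999, -0.04, 0.0], [-0.0, -0.0, -1.0]]
wrist_force: [0.7, 0.2, 0.0]
grip_width: 1.0
grasp_force: 0.0
t 49.6 tcp [0.4569 0.0531 0.1647] q7 0.23 SHIFT [ 5.32  7.92 -1.01] TURN [-0.    0.   -0.25]
```

```bash
python3 -m handwheel '{"linear":[[0.66,0.99,-0.13],[0.66,0.99,-0.13],[0.67,0.99,-0.13],[0.67,0.99,-0.13],[0.67,0.99,-0.13],[0.67,0.99,-0.13],[0.66,0.99,-0.13],[0.66,0.99,-0.1]],"rot":[[0,0,0],[0,0,0],[0,0,0],[0,0,0],[0,0,0],[0,0,0],[0,0,0],[0,0,-0.25]],"gripper":[0,0,0,0,0,0,0,0]}' 25
python3 -m handwheel '{"linear":[[0,0,0],[0,0,0],[0,0,0],[0,0,0],[0,0,0],[0,0,0],[0,0,0],[0,0,0]],"rot":[[0,0,0],[0,0,0],[0,0,0],[0,0,0],[0,0,0],[0,0,0],[0,0,0],[0,0,0]],"gripper":[0,0,0,0,0,0,0,0]}' 25
python3 - <<'E'
from h import *
c=cap('wrist','w11'); F=c['frame']
lab=cv2.cvtColor(F,cv2.COLOR_RGB2HSV); u,v=px('w11',[.66,.238,.046]); print(u,v)
p=F[int(v),int(u)].astype(int); print(p)
m=(np.abs(F.astype(int)-p).sum(2)<50).astype(np.uint8); m=cv2.morphologyEx(m,cv2.MORPH_OPEN,np.ones((5,5)))
w=np.zeros_like(m); cv2.circle(w,(int(u),int(v)),75,1,-1)
cs=max(cv2.findContours(m*w,0,1)[0],key=cv2.contourArea); r=cv2.minAreaRect(cs); print(r)
rect('brick','w11',cv2.boxPoints(r),.046); go(.66,.238,.047,-.8)
E
```

```text
clock: 50.4
tcp_pos: [0.6609, 0.179, 0.1889]
orientation: [[0.013, 1.0, -0.0], [1.0, -0.013, -0.0], [-0.0, -0.0, -1.0]]
wrist_force: [-0.2, 0.1, -0.7]
grip_width: 1.001
grasp_force: 0.0
clock: 51.2
tcp_pos: [0.6601, 0.1781, 0.189]
orientation: [[0.014, 1.0, -0.0], [1.0, -0.014, 0.0], [0.0, -0.0, -1.0]]
wrist_force: [-0.1, -0.5, 1.4]
grip_width: 1.001
grasp_force: 0.0
283.85960896202243 132.53815871678935
[217 128  99]
((287.0, 129.5), (67.99998474121094, 56.99999237060547), -0.0)
brick [0.6626 0.2398 0.046 ] [(np.float64(45.3), np.float64(87.6)), (np.float64(54.1), np.float64(-0.7)), (np.float64(45.3), np.float64(-89.0)), (np.float64(56.7), np.float64(179.3))]
t 51.25 tcp [0.6602 0.1781 0.1889] q7 0.02 SHIFT [ 2.39 -0.04  5.68] TURN [-0. -0.  0.]
```

```bash
python3 -m handwheel '{"linear":[[0.8,0.04,0],[0.8,0,0],[0.83,0,0.8],[0,0,0.8],[0,0,0.8],[0,0,0.8],[0,0,0.8],[0,0,0.8]],"rot":[[0,0,0],[0,0,0],[0,0,0],[0,0,0],[0,0,0],[0,0,0],[0,0,0],[0,0,0]],"gripper":[0,0,0,0,0,0,0,0]}' 25
python3 -m handwheel '{"linear":[[0,0,0.45],[0,0,0.42],[0,0,0],[0,0,0],[0,0,0],[0,0,0],[0,0,0],[0,0,0]],"rot":[[0,0,0],[0,0,0],[0,0,0],[0,0,0],[0,0,0],[0,0,0],[0,0,0],[0,0,0]],"gripper":[0,0,0,0.6,0.6,0.6,0.6,0.6]}' 25
python3 -m handwheel '{"linear":[[0,0,0],[0,0,0],[0,0,-0.6],[0,0,-0.8],[0,0,-0.8],[0,0,-0.8],[0,0,-0.8],[0,0,0]],"rot":[[0,0,0],[0,0,0],[0,0,0],[0,0,0],[0,0,0],[0,0,0],[0,0,0],[0,0,0]],"gripper":[0.6,0.6,0.6,0.6,0.6,0.6,0.6,0.6]}' 25
python3 -c "
from h import *
go(.4592,.104,.14,-2.3)"
```

```text
clock: 52.05
tcp_pos: [0.6608, 0.2406, 0.066]
orientation: [[0.012, 1.0, -0.002], [1.0, -0.012, -0.0], [-0.0, -0.002, -1.0]]
wrist_force: [-0.5, 0.4, -1.0]
grip_width: 0.998
grasp_force: 0.0
clock: 52.85
tcp_pos: [0.6622, 0.2389, 0.0476]
orientation: [[0.014, 1.0, 0.0], [1.0, -0.014, 0.0], [0.0, 0.0, -1.0]]
wrist_force: [-0.7, 0.6, 0.6]
grip_width: 0.619
grasp_force: 0.5
clock: 53.65
tcp_pos: [0.6643, 0.239, 0.1463]
orientation: [[0.013, 1.0, 0.007], [1.0, -0.013, 0.002], [0.002, 0.007, -1.0]]
wrist_force: [1.1, -0.0, -1.0]
grip_width: 0.599
grasp_force: 24.9
t 53.65 tcp [0.6643 0.239  0.1463] q7 -0.05 SHIFT [-5.51 -8.13  0.18] TURN [ 0.07 -0.02  0.26]
```

```bash
python3 -m handwheel '{"linear":[[-0.69,-1,0],[-0.69,-1,0],[-0.69,-1,0],[-0.69,-1,0],[-0.69,-1,0],[-0.69,-1,0],[-0.69,-1,0],[-0.67,-1,0]],"rot":[[0,0,0],[0,0,0],[0,0,0],[0,0,0],[0,0,0],[0,0,0],[0,0,0],[0,0,0]],"gripper":[0.6,0.6,0.6,0.6,0.6,0.6,0.6,0.6]}' 25
python3 -m handwheel '{"linear":[[0,-0.06,0],[0,0,0],[0,0,0.6],[0,0,0.6],[0,0,0.6],[0,0,0.6],[0,0,0],[0,0,0]],"rot":[[0,0,0.26],[0,0,0],[0,0,0],[0,0,0],[0,0,0],[0,0,0],[0,0,0],[0,0,0]],"gripper":[0.6,0.6,0.6,0.6,0.6,0.6,0.6,0.6]}' 25
python3 -c "
from h import *
go(.4592,.104,.0535,-2.3)"
```

```text
clock: 54.45
tcp_pos: [0.4587, 0.1033, 0.1418]
orientation: [[0.013, 1.0, -0.001], [1.0, -0.013, -0.001], [-0.001, -0.001, -1.0]]
wrist_force: [-0.5, 0.1, -1.7]
grip_width: 0.601
grasp_force: 24.9
clock: 55.25
tcp_pos: [0.4596, 0.1045, 0.082]
orientation: [[0.04, 0.999, 0.001], [0.999, -0.04, -0.0], [-0.0, 0.001, -1.0]]
wrist_force: [0.1, 0.0, -0.9]
grip_width: 0.597
grasp_force: 24.9
t 55.25 tcp [0.4596 0.1045 0.082 ] q7 0.24 SHIFT [-0.02 -0.02  1.14] TURN [0. 0. 0.]
```

Lower, release, lift and retreat clear, then check the result numerically.

```bash
python3 -m handwheel '{"linear":[[-0.02,0,0],[0,0,0.3],[0,0,0.3],[0,0,0.3],[0,0,0.24],[0,0,0],[0,0,0],[0,0,0]],"rot":[[0,0,0],[0,0,0],[0,0,0],[0,0,0],[0,0,0],[0,0,0],[0,0,0],[0,0,0]],"gripper":[0.6,0.6,0.6,0.6,0.6,0.6,0.6,0.6]}' 25
python3 -m handwheel '{"linear":[[0,0,0],[0,0,0],[0,0,0],[0,0,-0.8],[0,0,-0.9],[0,0,-0.9],[0,0,-0.9],[0,0,-0.9]],"rot":[[0,0,0],[0,0,0],[0,0,0],[0,0,0],[0,0,0],[0,0,0],[0,0,0],[0,0,0]],"gripper":[0,0,0,0,0,0,0,0]}' 20
python3 -m handwheel '{"linear":[[0.9,0.4,-0.7],[0.9,0.4,-0.7],[0.9,0.4,0],[0.9,0.4,0],[0.9,0.4,0],[0.9,0.4,0],[0.9,0.4,0],[0.9,0,0]],"rot":[[0,0,0],[0,0,0],[0,0,0],[0,0,0],[0,0,0],[0,0,0],[0,0,0],[0,0,0]],"gripper":[0,0,0,0,0,0,0,0]}' 20
python3 -m handwheel '{"linear":[[0.9,0.4,0],[0.9,0.4,0],[0.9,0,0],[0.9,0,0],[0.9,0,0],[0.9,0,0],[0,0,0],[0,0,0]],"rot":[[0,0,0],[0,0,0],[0,0,0],[0,0,0],[0,0,0],[0,0,0],[0,0,0],[0,0,0]],"gripper":[0,0,0,0,0,0,0,0]}' 20
python3 - <<'E'
from h import *
cap('top','t12')
F=np.load('pics/t12.npz')['F']; F0=np.load('pics/top0.npz')['F']
# profile along tray axis at item-top height, brightness & colour
c=np.array([.455,.002]);Y=np.array([.041,.999]);X=np.array([.999,-.041])
def scan(off,ax,rng,z):
    o=[]
    for s in rng:
        u,v=px('t12',[*(c+off+ax*s),z]); o.append(''.join('%02x'%k for k in F[int(round(v)),int(round(u))]))
    return o
print('along',list(zip(range(-140,141,5),scan(0*Y,Y,np.arange(-.14,.141,.005),.05))))
for n,s in dict(ch=-.107,rb=-.06,jar=-.004,dom=.051,br=.102).items():
    print(n,list(zip(range(-45,46,4),scan(Y*s,X,np.arange(-.045,.046,.004),.052))))
d=cv2.absdiff(F,F0).max(2)>60
n,_,st,ce=cv2.connectedComponentsWithStats(d.astype(np.uint8))
for i in range(1,n):
    if st[i,4]>12: print('changed',st[i],pt('t12',*ce[i],.03).round(3))
E
```

```text
clock: 56.05
tcp_pos: [0.4586, 0.1035, 0.0535]
orientation: [[0.041, 0.999, -0.0], [0.999, -0.041, -0.0], [-0.0, -0.0, -1.0]]
wrist_force: [-0.7, -0.3, -0.5]
grip_width: 0.602
grasp_force: 24.9
clock: 56.85
tcp_pos: [0.4585, 0.1036, 0.1646]
orientation: [[0.041, 0.999, -0.0], [0.999, -0.041, -0.0], [-0.0, -0.0, -1.0]]
wrist_force: [0.7, -0.1, 0.6]
grip_width: 0.997
grasp_force: 0.0
clock: 57.65
tcp_pos: [0.537, 0.281, 0.1986]
orientation: [[0.042, 0.999, 0.001], [0.999, -0.042, -0.001], [-0.0, 0.001, -1.0]]
wrist_force: [-0.6, 0.2, 0.4]
grip_width: 1.0
grasp_force: 0.0
clock: 58.45
tcp_pos: [0.5611, 0.4139, 0.1982]
orientation: [[0.04, 0.999, -0.001], [0.999, -0.04, -0.002], [-0.002, -0.001, -1.0]]
wrist_force: [0.1, -0.4, -0.2]
grip_width: 1.003
grasp_force: 0.0
along [(-140, 'bb9f78'), (-135, 'd1ba89'), (-130, 'd4c096'), (-125, 'bead88'), (-120, '5d564e'), (-115, '57514b'), (-110, '57514c'), (-105, '56504c'), (-100, '564f4c'), (-95, '554e4a'), (-90, '554f43'), (-85, 'c6b58c'), (-80, 'd2bf94'), (-75, 'ab9674'), (-70, '75503d'), (-65, '75503e'), (-60, '74503d'), (-55, '724f3c'), (-50
[... 3102 characters left out ...]
ed [125 223  14  10  95] [0.498 0.375 0.03 ]
changed [222 233  20  21 328] [0.459 0.104 0.03 ]
changed [244 234  13  21 226] [0.457 0.055 0.03 ]
changed [285 235  15  23 297] [ 0.452 -0.057  0.03 ]
changed [262 236  19  19 293] [0.454 0.    0.03 ]
changed [303 236  15  23 316] [ 0.45  -0.105  0.03 ]
changed [130 239  12  11  84] [0.452 0.362 0.03 ]
changed [  0 319  32  12 265] [0.239 0.68  0.03 ]
changed [ 25 330  17  57 563] [0.15  0.619 0.03 ]
changed [  0 371  10   6  36] [0.109 0.7   0.03 ]
changed [  0 385  14   8  53] [0.071 0.696 0.03 ]
changed [  0 391  57  29 221] [0.042 0.638 0.03 ]
changed [  0 395  53  25 993] [0.018 0.635 0.03 ]
changed [ 84 407  80  13 529] [0.005 0.411 0.03 ]
```

```bash
python3 -c "
from station import arm
print(arm.hand_in())"
```

```text
the job is handed in; nothing more can be done
None
```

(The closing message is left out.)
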